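# Sort the vials, dishes and tube block into their holders

### The job

Sort the things lying loose on the bench into the holders where they belong: stand the two loose sample vials upright in the two empty holes of the vial rack, stack the two petri dishes one on the other between the posts of the dish carrier, and seat the aluminium tube block flat in the well of the dry bath. Set each thing down without dropping it, and leave the two vials that are already in the rack standing in their holes.

Things in the scene. Friction and masses are not known exactly. Their poses are not given: they have to be found in the camera images.
- vial_a_mid (a point): Loose glass sample vial (clear, black screw cap) standing upright on the bench, round, 27 mm across (body; the cap is no wider) and 66 mm tall, 20 g. The point is its centre, half-way up (33 mm above its foot); z is up along the vial. To go into either empty hole of the vial rack.
- vial_b_mid (a point): Loose glass sample vial (amber, black screw cap), of the same size and weight as the other: 27 mm across, 66 mm tall. The point is its centre, 33 mm above its foot; z is up along the vial. To go into either empty hole of the vial rack.
- dish_a_mid (a point): Loose petri dish with its lid on, lying flat on the bench: a rigid disc 60 mm across over the lid's rim (55 mm where fingers close on it) and 14 mm thick over the rim, 20 g. The point is its centre, 7 mm above its underside; z is up. To go into the dish carrier, as the lower or the upper of the two dishes.
- dish_b_mid (a point): Loose petri dish, the same as the other: 60 mm across over the rim (55 mm where fingers close on it), 14 mm thick. The point is its centre, 7 mm above its underside; z is up. To go into the dish carrier, as the lower or the upper of the two dishes.
- tube_block_mid (a point): Loose aluminium tube block for the dry bath: a flat block with rows of small dark holes in its top, 68 mm along its x axis, 116 mm along its y axis, 21 mm thick, about 0.4 kg, lying flat on the bench. Best grasped across the 68 mm width, mid-length. The point is its centre, 10.5 mm above its underside; z is up. Either way round will do.
- vial_rack: White vial rack, fixed: 56 mm along x, 194 mm along y, 38 mm high. Origin at the centre of its underside, z up. Its top plate has one row of four round holes, 37 mm wide, on its y axis at y = -66, -22, +22, +66 mm; those at -66 and +22 hold vials, those at -22 and +66 are empty. A racked vial stands on the base plate 5 mm above the bench: centre at 38 mm, top at 71 mm. Fingers have room along x.
- racked_1_mid (a point): Sample vial (27 mm across, 66 mm tall) that already stands in the rack's hole at y = -66 mm; leave it there. The point is its centre.
- racked_2_mid (a point): Sample vial (27 mm across, 66 mm tall) that already stands in the rack's hole at y = +22 mm; leave it there. The point is its centre.
- dish_carrier: Metal dish carrier, fixed: a round base plate 100 mm across, 6 mm thick, and four posts 6 to 8 mm thick, up to 50 mm above the bench, on a circle of radius 36.8 mm at 45, 135, 225, 315 degrees; its x and y sides are open for fingers. Origin at the centre of its underside, z up. Dish centres come to 13 mm (lower) and 25 mm (upper; it nests 2 mm into the lower one's lid) above the bench.
- dry_bath: Dry bath (small heater for tube blocks), fixed: a white and grey housing 60 mm high, about 150 mm along x, 160 mm along y, with a sloped control panel on its -x side and a rectangular well in its top: 76 mm along x, 124 mm along y, 8 mm deep. Origin on the bench below the well's centre, z up. The block lies on the well's floor, 52 mm above the bench, its length along y, its centre at 62.5 mm.
Mind the look-alikes: they are no part of the job. Leave any yellow look-alike of the part that bears vial_a_mid alone.

How it is judged:
By the outcome, as a careful person would: the job done as asked, in the order asked, and still so for the second after the job is handed in, with the robot touching nothing.
It also fails if it takes over 112 s, if anything falls off the work surface, if the arm or the gripper's body presses on something with over 40 N, if the wrist force passes 120 N, or if a joint passes its speed limit or range.

### The arm

A 7-joint arm with a two-finger parallel gripper is mounted at the origin on a cart in front of the work surface, level with it; the furniture and walls round the work are solid. World frame = base frame: x ahead of the robot, y to its left, z up, the work surface at z = 0. Lengths are in m, angles in rad, forces in N, time in s.
With the tool pointing down it reaches from about 0.35 to 0.775 m from the base axis. Payload 3.1 kg.
Tool frame: the origin (TCP) lies midway between the tips of the shut fingers; the grasp point (between the pads) lies 19 mm behind it (manip.pinch_z is the distance from the TCP to the grasp point, in m); z points along the fingers, y is the line along which they close (so a half turn about z gives the same grasp; the last joint's range is limited). The gripper opens to 85 mm and grips with 20 to 120 N. Pads are 22 mm wide; open, the fingers measure 114 mm over their backs; the gripper's body (76 mm by 85 mm) begins 54 mm behind the grasp point. The pads swing forward as they close: fully open they stand 13 mm farther back than shut.
Start: joints at [1.154, 0.311, 0.014, 1.512, -0.004, 1.319, -0.027], TCP at [0.201, -0.512, 0.231] pointing down, gripper open.
Joint ranges: [-2.7, 2.7], [-0.3, 1.91], [-1.27, 1.3], [0.12, 2.57], [-1.44, 4.58], [0.2, 2.03], [-3.05, 3.05]. Speed limits (rad/s): [2.79, 2.79, 3.14, 3.14, 3.14, 3.14, 3.14].

### API

Orientations are given as a unit quaternion [w, x, y, z].
In Python, from plant import manip gives the robot as it stands.
- The arm moves only by the tool play_rows, never from a script. Its argument "moves" is a list that holds one entry, the list of rows, each a list of 7 numbers: the shift along the tool's x, y, z in m, then the turn, a rotation vector about the tool's x, y, z in rad, then the finger opening in m, from 0 to 0.0854. In form: [[[x, y, z, rx, ry, rz, grip], ...]]. A call has 1 to 10 rows; each row shifts and turns the commanded pose from where the row before left it, along the tool's axes as they then stand; what a row does not reach is not made up. A row lasts 1/8 s, in which the tool goes at most 62.5 mm and 10.7 degrees, less where a joint would pass 70% of its speed; a pose out of reach is approached as far as the arm can. A call with a gripper value outside its range is refused whole. The fingers move at their own pace and stop on an object; "force" is the grip in N (left out, the last holds). Time passes only in rows, so rows that do not move let the fingers close. It gives the time, the measured TCP pose, the force, the opening and the grip force at its end, in the units of the state.
- manip.observe(): the state, without advancing time (a new reading comes with each control period).
- manip.capture(name): name is "scene" or "side" or "wrist"; returns (picture, depth): 480x640x3 uint8, blue, green, red; 480x640 float32, m along the optical axis (not along the pixel's ray), 0 where there is no reading.
- manip.camera_info(name): a dict with "fx", "fy", "cx", "cy" (pixels), "k1" (the pictures are not rectified: a ray, as slopes to the right and down, at radius r is drawn at 1 + k1 r^2 times it, then the intrinsics apply), "eye" and "rotation" of the camera in the world; the wrist camera has in their place "T_tool_cam" (4x4, takes a point from camera to tool coordinates, whose origin is the TCP and whose axes are the flange's). Camera axes: x right, y down, z forward; pixel columns grow to the right and rows downward; lengths in m; the calibration is good to about 2 mm. A picture is of the moment at which its call begins: read the wrist's pose just before it. camera_info takes no time and is no camera call.
- manip.finish_job(): hands the job in; it is judged then, once.
The state is a dict: "time_s": time; "joints": joint angles; "qvel": joint speeds; "tau": joint torques, N m; "eef_pos": TCP position; "orientation": TCP orientation; "wrist_force": force on the tool from outside, world axes, zero at the start; "wrist_torque": the same for the moment, N m; "width": finger opening in m; "finger_force": force on a finger pad.
Only numpy, scipy, OpenCV 4.12 (cv2) and the standard library are available. Lean on these libraries where they do the work, as an engineer would, in place of code of your own. Each camera call takes 0.05 s, during which the arm holds its last target. There are 200 camera calls.

## Working session

There is one attempt and no reset: what is moved stays moved. The work goes in short steps, Python scripts to look and compute and a tool call to move; the robot and the scene stay as the last step left them, time stands still between calls to the robot, and variables do not carry over. Pictures are saved under pics/ and viewed, at most 14 in all, crops included, and the job is handed in when it is done.

Besides the shell and the picture viewer there is one more tool, called after "Emit:" by a JSON object that holds its "op" and its "data", one argument or row to a line. play_rows: Moves the arm, as the interface text tells. Its arguments: {"type":"object","properties":{"moves":{"type":"array"},"force":{"type":"number"}},"required":["moves"]}

```bash
ls; mkdir -p pics; python3 - <<'E'
from plant import manip
import cv2, numpy as np
s=manip.observe(); print(s, manip.pinch_z)
for n in ("scene","side"):
    p,d=manip.capture(n); cv2.imwrite(f"pics/{n}0.png",p); np.save(f"pics/{n}0.npy",d)
    print(n,manip.camera_info(n))
print(manip.camera_info("wrist"))
E
```

```text
pics
{'time_s': 0.0, 'joints': array([ 1.15432016,  0.31173432,  0.01400598,  1.51310958, -0.00440645,
        1.31920234, -0.02717718]), 'qvel': array([-0.00234207, -0.00031442,  0.00072954,  0.00167162,  0.0008533 ,
       -0.00049835,  0.00101767]), 'tau': array([-5.40973372e-05, -3.79907870e+01,  1.45740635e-01, -2.30589831e+01,
        1.19654785e-02,  1.37813017e-02,  8.00075696e-06]), 'eef_pos': array([ 0.20106413, -0.51111893,  0.23019517]), 'orientation': array([-1.18023359e-03,  9.82485581e-01,  1.86334690e-01, -2.72906185e-04]), 'wrist_force': array([-0.23034088, -0.42328884, -0.15196672]), 'wrist_torque': array([0.02497619, 0.05844656, 0.02388078]), 'finger_force': 0.0, 'width': 0.08584954224138934} 0.0187
scene {'fx': 532.4492501986709, 'fy': 532.4492501986709, 'cx': 313.68226906927464, 'cy': 240.48033389146462, 'k1': -0.12893847047822282, 'eye': array([-0.06866079,  0.64710695,  0.79051916]), 'rotation': array([ 0.14808866, -0.3265411 ,  0.84755037, -0.39127872])}
side {'fx': 491.8061308733109, 'fy': 491.8061308733109, 'cx': 322.72665175103623, 'cy': 249.81873878070314, 'k1': 0.0045540134118108215, 'eye': array([ 0.16545   , -0.81028686,  0.78586088]), 'rotation': array([-0.4117517 ,  0.89440861, -0.15345394,  0.08334067])}
{'fx': 345.5621263638892, 'fy': 345.5621263638892, 'cx': 322.6939792903285, 'cy': 246.39540501729192, 'k1': -0.0591965356675997, 'T_tool_cam': array([[-1.19820192e-03, -9.61216318e-01, -2.75792955e-01,
         7.02056641e-02],
       [ 9.99999010e-01, -1.35532489e-03,  3.79123777e-04,
         1.40046724e-03],
       [-7.38209016e-04, -2.75792228e-01,  9.61216990e-01,
        -1.42839409e-01],
       [ 0.00000000e+00,  0.00000000e+00,  0.00000000e+00,
         1.00000000e+00]])}
```

View pics/scene0.png

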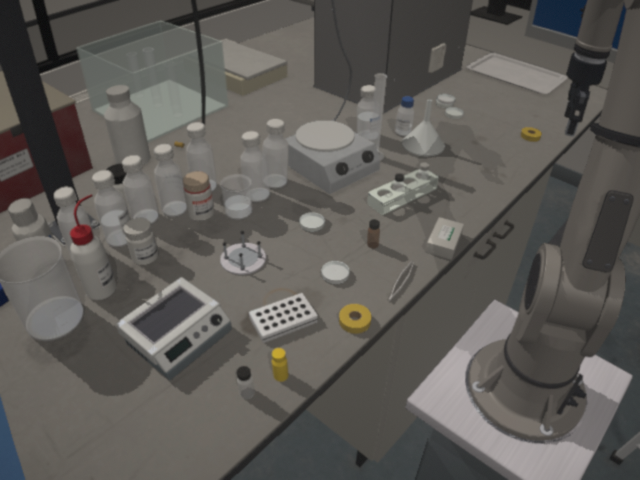

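View pics/side0.png

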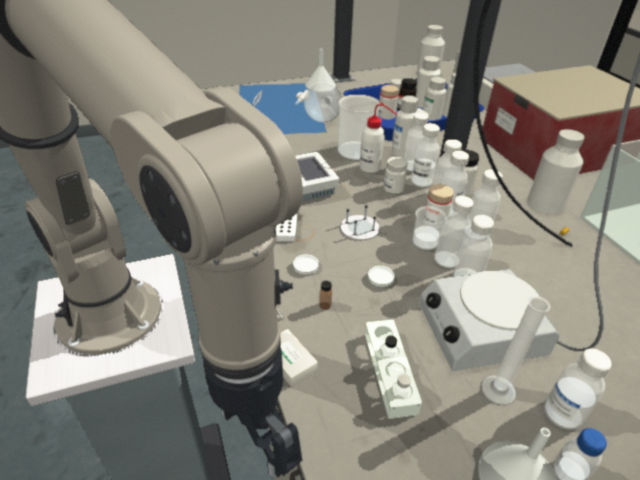

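Scene: clear vial (245,382), yellow decoy (280,365), amber vial (374,233), dishes (312,222) and (335,272), carrier (243,258), block (283,315), dry bath (175,325), rack (403,190). Side view confirms the amber vial, dishes, carrier and rack.

```bash
cat > h.py <<'E'
import numpy as np, cv2
from plant import manip
from scipy.spatial.transform import Rotation as R
def rot(q): q=np.asarray(q); return q if q.shape==(3,3) else R.from_quat(q[[1,2,3,0]]).as_matrix()
def pose(name, s=None):
    c=manip.camera_info(name)
    if "eye" in c: return c, rot(c["rotation"]), np.array(c["eye"])
    s=s or manip.observe(); Q=rot(s["orientation"]); T=c["T_tool_cam"]
    return c, Q@T[:3,:3], Q@T[:3,3]+s["eef_pos"]
def slopes(c,uv):
    # a ray of slopes s at radius r is drawn at (1+k1 r^2) s
    d=(np.asarray(uv,float)-[c["cx"],c["cy"]])/[c["fx"],c["fy"]]; s=d.copy()
    for _ in range(15): s=d/(1+c["k1"]*(s**2).sum(-1,keepdims=True))
    return s
def cloud(name,d,s=None):
    c,Rm,e=pose(name,s); v,u=np.mgrid[:480,:640]
    sl=slopes(c,np.stack([u,v],-1)); P=np.dstack([sl,np.ones((480,640))])*d[...,None]
    W=P@Rm.T+e; W[d<=0]=np.nan; return W
def project(name,X,s=None):
    c,Rm,e=pose(name,s); p=(np.atleast_2d(X)-e)@Rm; sl=p[:,:2]/p[:,2:]
    return sl*(1+c["k1"]*(sl**2).sum(1,keepdims=True))*[c["fx"],c["fy"]]+[c["cx"],c["cy"]]
def onplane(name,uv,z,s=None):
    c,Rm,e=pose(name,s); sl=slopes(c,np.atleast_2d(uv)); r=np.c_[sl,np.ones(len(sl))]@Rm.T
    return e+r*((z-e[2])/r[:,2])[:,None]
def topdown(img,W,name,z,x0,x1,y0,y1,res=0.001,s=None):
    # rectify the picture onto plane z: rows = x decreasing, cols = y decreasing
    xs=np.arange(x1,x0,-res); ys=np.arange(y1,y0,-res); X,Y=np.meshgrid(xs,ys,indexing='ij')
    uv=project(name,np.stack([X.ravel(),Y.ravel(),np.full(X.size,z)],1),s).reshape(*X.shape,2).astype(np.float32)
    return cv2.remap(img,uv[...,0],uv[...,1],cv2.INTER_LINEAR)
E
python3 - <<'E'
from h import *
for n,px in (("scene",dict(clear=(245,375),yellow=(280,357),amber=(374,224),dish1=(312,221),dish2=(335,271),carrier=(243,260),block=(283,315),bath=(172,318),rack=(390,195),bench=(350,330),bench2=(190,270))),("side",dict(amber=(326,288),d=(306,265),d2=(381,277),carrier=(355,229),rackL=(375,330),rackR=(403,410),bench=(350,300)))):
    W=cloud(n,np.load(f"pics/{n}0.npy"))
    for k,(u,v) in px.items(): print(n,k,np.nanmedian(W[v-2:v+3,u-2:u+3].reshape(-1,3),0).round(3))
E
```

```text
scene clear [0.354 0.34  0.063]
scene yellow [0.337 0.275 0.065]
scene amber [ 0.437 -0.115  0.065]
scene dish1 [ 0.587 -0.079  0.014]
scene dish2 [0.437 0.013 0.014]
scene carrier [0.61  0.116 0.006]
scene block [0.429 0.178 0.02 ]
scene bath [0.554 0.341 0.051]
scene rack [ 0.518 -0.295  0.007]
scene bench [0.316 0.113 0.007]
scene bench2 [ 0.68   0.21  -0.001]
side amber [ 0.438 -0.132  0.063]
side d [ 0.438 -0.002  0.015]
side d2 [ 0.587 -0.095  0.014]
side carrier [0.6   0.091 0.007]
side rackL [ 0.509 -0.234  0.015]
side rackR [ 0.476 -0.42   0.021]
side bench [ 0.498 -0.127 -0.   ]
```

```bash
cat > fit.py <<'E'
from h import *
from scipy.optimize import least_squares
def pts(W,xy,r,z0,z1):
    P=W.reshape(-1,3); P=P[np.isfinite(P[:,0])]
    return P[(np.hypot(P[:,0]-xy[0],P[:,1]-xy[1])<r)&(P[:,2]>z0)&(P[:,2]<z1)]
def circ(P):  # enclosing circle of top face
    (c,r)=cv2.minEnclosingCircle(P[:,:2].astype(np.float32)); return np.array(c),r
def rect(P):
    c,s,a=cv2.minAreaRect(P[:,:2].astype(np.float32)*1000); return np.array(c)/1000,s,a
E
python3 - <<'E'
from fit import *
W={n:cloud(n,np.load(f"pics/{n}0.npy")) for n in("scene","side")}
def rep(n,k,xy,r,z0,z1,f):
    P=pts(W[n],xy,r,z0,z1)
    if len(P)>5: print(n,k,len(P),'mean',P.mean(0).round(4),*[np.round(q,4) for q in f(P)])
rep("scene","clear",(.354,.34),.03,.055,.075,circ)
rep("scene","yellow",(.337,.275),.03,.055,.075,circ)
for n in W:
    rep(n,"amber",(.437,-.12),.03,.055,.075,circ)
    rep(n,"dishA",(.437,.005),.045,.009,.02,circ)
    rep(n,"dishB",(.587,-.085),.045,.009,.02,circ)
    rep(n,"carrier posts",(.605,.105),.06,.03,.06,circ)
    rep(n,"carrier base",(.605,.105),.07,.003,.009,circ)
    rep(n,"rack",(.495,-.33),.13,.034,.041,rect)
    rep(n,"racktops",(.495,-.33),.13,.06,.08,rect)
    rep(n,"bath",(.55,.34),.13,.056,.065,rect)
rep("scene","block",(.43,.178),.09,.014,.028,rect)
P=W["scene"].reshape(-1,3)
E
cat > td.py <<'E'
from h import *
p=cv2.imread("pics/scene0.png")
t=topdown(p,None,"scene",0.06,.42,.68,.22,.46,.0008); t2=topdown(p,None,"scene",0.038,.38,.64,-.45,-.21,.0008)
cv2.imwrite("pics/td0.png",np.hstack([t,t2]))
E
python3 td.py
```

```text
scene clear 167 mean [0.3596 0.3387 0.0633] [0.3606 0.3381] 0.0123
scene yellow 164 mean [0.3442 0.2742 0.064 ] [0.346  0.2731] 0.0129
scene amber 89 mean [ 0.4388 -0.1177  0.0633] [ 0.4407 -0.1197] 0.0134
scene dishA 473 mean [0.4382 0.0129 0.0135] [0.4398 0.0119] 0.0316
scene dishB 353 mean [ 0.5893 -0.0803  0.0135] [ 0.591  -0.0819] 0.0322
scene carrier posts 88 mean [0.6189 0.1098 0.0421] [0.6186 0.1088] 0.042
scene carrier base 925 mean [0.6185 0.1113 0.0056] [0.6037 0.1027] 0.0674
scene rack 671 mean [ 0.5044 -0.3106  0.0373] [ 0.5398 -0.3304] [196.8499 148.1213] 79.1821
scene racktops 257 mean [ 0.548  -0.3341  0.0683] [ 0.5492 -0.352 ] [112.6949 145.1976] 83.3646
scene bath 2092 mean [0.5564 0.3483 0.059 ] [0.553 0.343] [132.3837 160.1995] 2.4679
side amber 98 mean [ 0.4396 -0.1254  0.0637] [ 0.4414 -0.1228] 0.013
side dishA 367 mean [0.4387 0.0067 0.0139] [0.4386 0.0084] 0.0312
side dishB 393 mean [ 0.5899 -0.0873  0.0141] [ 0.5902 -0.0864] 0.032
side carrier posts 74 mean [0.619  0.1066 0.0414] [0.6209 0.1043] 0.0416
side carrier base 629 mean [0.6179 0.1027 0.0059] [0.6056
[... 166 characters left out ...]
.3582] [110.6901 141.9297] 80.7783
side bath 421 mean [0.5823 0.324  0.0593] [0.5652 0.3392] [106.6675 162.2351] 2.899
scene block 1706 mean [0.4298 0.1788 0.0197] [0.4314 0.177 ] [116.1806  72.584 ] 69.4522Traceback (most recent call last):
  File "td.py", line 4, in <module>
    cv2.imwrite("pics/td0.png",np.hstack([t,t2]))
                               ~~~~~~~~~^^^^^^^^
    return _nx.concatenate(arrs, 1, dtype=dtype, casting=casting)
           ~~~~~~~~~~~~~~~^^^^^^^^^^^^^^^^^^^^^^^^^^^^^^^^^^^^^^^
ValueError: all the input array dimensions except for the concatenation axis must match exactly, but along dimension 0, the array at index 0 has size 326 and the array at index 1 has size 325
```

```bash
cat > plan.py <<'E'
# usage: plan.py x y z psi_deg rows [settle]: rows (tool axes) from the measured pose to a tool-down pose, tool x at psi
import sys
from h import *
x,y,z,psi,n=[float(a) for a in sys.argv[1:6]]; n=int(n)
s=manip.observe(); Q=rot(s["orientation"]); p0=np.array(s["eef_pos"])
c,k=np.cos(np.radians(psi)),np.sin(np.radians(psi)); G=np.array([[c,k,0],[k,-c,0],[0,0,-1]])
p=p0.copy(); w=R.from_matrix(Q.T@G).as_rotvec(); out=[]
for i in range(n):
    t=p0+(np.array([x,y,z])-p0)*(i+1)/n
    d=np.round(Q.T@(t-p),3 if n>3 else 4); r=np.round(R.from_matrix(Q.T@G).as_rotvec()/(n-i),2)
    out.append([*map(float,d),*map(float,r)]); p=p+Q@d; Q=Q@R.from_rotvec(r).as_matrix()
print("t",round(s["time_s"],2),"at",p0.round(4),"psi",round(float(np.degrees(np.arctan2(*rot(s["orientation"])[[1,0],0]))),1),"w",round(float(s["width"]),4),"F",np.round(s["wrist_force"],1))
for o in out: print(o)
print("end",p.round(4))
E
python3 plan.py .46 -.2 .24 80 9
```

```text
t 0.1 at [ 0.2011 -0.5112  0.2303] psi 21.5 w 0.0853 F [-0.1 -0.5  0.2]
[0.039, -0.022, -0.001, -0.0, -0.0, -0.11]
[0.042, -0.017, -0.001, -0.0, -0.0, -0.11]
[0.043, -0.012, -0.001, -0.0, -0.0, -0.11]
[0.044, -0.008, -0.001, -0.0, -0.0, -0.12]
[0.045, -0.002, -0.001, -0.0, -0.0, -0.11]
[0.045, 0.002, -0.001, -0.0, -0.0, -0.12]
[0.045, 0.008, -0.001, -0.0, -0.0, -0.11]
[0.043, 0.013, -0.001, -0.0, -0.0, -0.12]
[0.041, 0.018, -0.001, -0.0, -0.0, -0.11]
end [ 0.4601 -0.2     0.2397]
```

Emit:
{"op": "play_rows", "data": {
  "moves": [
    [[0.039,-0.022,-0.001,0,0,-0.11,0.085],[0.042,-0.017,-0.001,0,0,-0.11,0.085],[0.043,-0.012,-0.001,0,0,-0.11,0.085],[0.044,-0.008,-0.001,0,0,-0.12,0.085],[0.045,-0.002,-0.001,0,0,-0.11,0.085],[0.045,0.002,-0.001,0,0,-0.12,0.085],[0.045,0.008,-0.001,0,0,-0.11,0.085],[0.043,0.013,-0.001,0,0,-0.12,0.085],[0.041,0.018,-0.001,0,0,-0.11,0.085],[0,0,0,0,0,0,0.085]]
  ]
}}

```text
time_s: 1.35
eef_pos: [0.4626, -0.1957, 0.2401]
orientation: [-0.001, 0.764, 0.646, 0.001]
wrist_force: [0.3, -0.6, -0.0]
width: 0.0851
finger_force: 0.0
```

```bash
cat > shot.py <<'E'
import sys,pickle
from h import *
k=sys.argv[1]; s=manip.observe(); p,d=manip.capture("wrist")
cv2.imwrite(f"pics/{k}.png",p); np.save(f"pics/{k}.npy",d); pickle.dump(s,open(f"pics/{k}.pkl","wb"))
print(s["time_s"],s["eef_pos"].round(4),s["qvel"].round(3))
E
python3 shot.py w1; python3 plan.py .46 .17 .25 80 9
```

```text
1.35 [ 0.4626 -0.1957  0.2401] [ 0.042 -0.01   0.082  0.016  0.046  0.015 -0.002]
t 1.4 at [ 0.461  -0.1987  0.2398] psi 80.2 w 0.0851 F [-0.5 -0.2 -0.1]
[0.04, -0.007, -0.001, -0.0, -0.0, 0.0]
[0.041, -0.007, -0.001, -0.0, -0.0, 0.0]
[0.04, -0.007, -0.001, -0.0, -0.0, 0.0]
[0.04, -0.007, -0.001, -0.0, -0.0, 0.0]
[0.041, -0.008, -0.001, -0.0, -0.0, 0.0]
[0.04, -0.007, -0.002, -0.0, -0.0, 0.0]
[0.04, -0.007, -0.001, -0.0, -0.0, 0.0]
[0.041, -0.007, -0.001, -0.0, -0.0, 0.0]
[0.04, -0.007, -0.001, -0.0, -0.0, 0.0]
end [0.46   0.1699 0.2501]
```

View pics/w1.png

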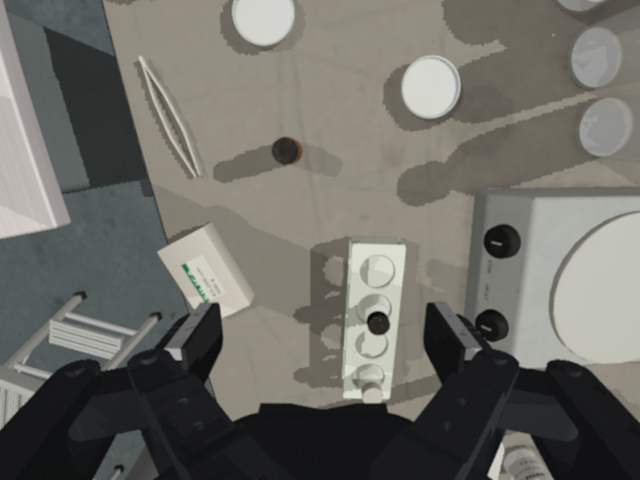

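w1: rack at (375,320) with empty holes at (378,270) and (372,343), vials at (377,322) and (372,390). Amber vial (287,150), dishes (263,18) and (430,87).

Emit:
{"op": "play_rows", "data": {
  "moves": [
    [[0.045,-0.008,-0.001,0,0,0,0.085],[0.045,-0.008,-0.001,0,0,0,0.085],[0.045,-0.008,-0.001,0,0,0,0.085],[0.045,-0.008,-0.001,0,0,0,0.085],[0.045,-0.008,-0.001,0,0,0,0.085],[0.045,-0.008,-0.001,0,0,0,0.085],[0.045,-0.008,-0.002,0,0,0,0.085],[0.045,-0.008,-0.002,0,0,0,0.085],[0,0,0,0,0,0,0.085],[0,0,0,0,0,0,0.085]]
  ]
}}

```text
time_s: 2.65
eef_pos: [0.4607, 0.1628, 0.2498]
orientation: [0.001, 0.767, 0.641, -0.001]
wrist_force: [0.6, -0.5, -0.2]
width: 0.085
finger_force: 0.0
```

```bash
python3 shot.py w2
```

```text
2.65 [0.4607 0.1628 0.2498] [ 0.018 -0.004  0.016  0.003 -0.003 -0.001 -0.001]
```

View pics/w2.png

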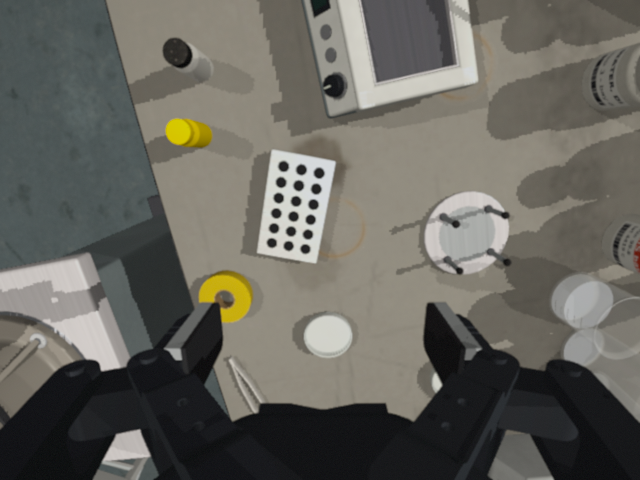

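w2: clear vial cap (180,52), decoy (185,132), block (297,207), carrier (467,232), dish (328,335), bath partly visible at the top.

```bash
cat > m.py <<'E'
from fit import *; import pickle
W={n:cloud(n if n in("scene","side") else "wrist",np.load(f"pics/{f}.npy"),None if n in("scene","side") else pickle.load(open(f"pics/{f}.pkl","rb"))) for n,f in (("scene","scene0"),("side","side0"),("w1","w1"),("w2","w2"))}
def rep(n,k,xy,r,z0,z1,f):
    P=pts(W[n],xy,r,z0,z1)
    if len(P)>5: print(n,k,len(P),'z',np.median(P[:,2]).round(4),*[np.round(q,4) for q in f(P)])
for n in W:
    rep(n,"clear",(.36,.338),.025,.06,.072,circ)
    rep(n,"amber",(.44,-.121),.025,.06,.072,circ)
    rep(n,"dishA",(.439,.008),.045,.009,.02,circ)
    rep(n,"dishB",(.59,-.085),.045,.009,.02,circ)
    rep(n,"posts",(.6195,.105),.055,.046,.056,circ)
    P=pts(W[n],(.6195,.105),.055,.046,.056)
    if len(P):
        _,l,c,_=cv2.connectedComponentsWithStats(cv2.dilate((cv2.inRange(np.nan_to_num(W[n]),(.56,.05,.044),(.68,.16,.056))),np.ones((3,3))))[0:4]
        for i in range(1,l.max()+1):
            q=W[n][(l==i)]; q=q[(q[:,2]>.044)&(q[:,2]<.056)]; print("   post",len(q),q.mean(0).round(4))
    P=pts(W[n],(.495,-.33),.12,.034,.041); P=P[P[:,0]<.56]; 
    if len(P): print(n,"rack",len(P),*[np.round(q,4) for q in rect(P)])
    for y in(-.31,-.4):
        rep(n,"racked",(.49,y),.03,.066,.08,circ)
    rep(n,"block",(.43,.178),.09,.016,.028,rect)
    rep(n,"bath",(.55,.34),.13,.056,.065,rect)
E
python3 m.py
```

```text
scene clear 145 z 0.0641 [0.3606 0.3381] 0.0123
scene amber 74 z 0.0649 [ 0.4407 -0.1197] 0.0134
scene dishA 473 z 0.0135 [0.4398 0.0119] 0.0316
scene dishB 353 z 0.0136 [ 0.591  -0.0819] 0.0322
scene posts 34 z 0.0487 [0.6196 0.1117] 0.0408
   post 9 [0.6459 0.0848 0.0479]
   post 9 [0.6451 0.1359 0.0482]
   post 12 [0.5942 0.0845 0.0474]
   post 11 [0.5939 0.1371 0.0486]
scene rack 617 [ 0.4976 -0.3223] [196.9061  62.3179] 79.0004
scene racked 54 z 0.07 [ 0.4996 -0.3047] 0.0137
scene racked 43 z 0.0686 [ 0.4829 -0.3888] 0.0133
scene block 1651 z 0.0198 [0.4314 0.177 ] [116.1806  72.5101] 69.4522
scene bath 2092 z 0.0589 [0.553 0.343] [132.3837 160.1995] 2.4679
side amber 81 z 0.0649 [ 0.4414 -0.1228] 0.013
side dishA 367 z 0.014 [0.4386 0.0084] 0.0312
side dishB 393 z 0.0142 [ 0.5902 -0.0864] 0.032
side posts 20 z 0.0494 [0.6185 0.1043] 0.04
   post 8 [0.6461 0.1318 0.0469]
   post 8 [0.5946 0.1322 0.0471]
   post 9 [0.6469 0.0805 0.0473]
   post 10 [0.594  0.0788 0.0478]
side rack 1539 [ 0.4973 -0.3253] [196.837   57.0895] 78.4704
side racked 112 z 0.0703 [ 0.502 -0.306] 0.0126
si
[... 219 characters left out ...]
] 0.0115
w1 dishA 2451 z 0.0146 [0.4397 0.0066] 0.03
w1 dishB 2985 z 0.0148 [ 0.5916 -0.0872] 0.0304
w1 rack 4713 [ 0.4974 -0.3271] [196.6807  56.7673] 78.6312
w1 racked 396 z 0.0712 [ 0.5021 -0.3067] 0.0117
w1 racked 316 z 0.0709 [ 0.4854 -0.3912] 0.0117
w2 clear 629 z 0.0659 [0.3622 0.3346] 0.012
w2 dishA 1663 z 0.0148 [0.4391 0.0076] 0.0302
w2 dishB 140 z 0.0147 [ 0.5662 -0.0846] 0.0165
w2 posts 205 z 0.0494 [0.6211 0.1059] 0.0408
   post 52 [0.6463 0.1322 0.0487]
   post 55 [0.5945 0.1321 0.0489]
   post 56 [0.6465 0.08   0.049 ]
   post 52 [0.595 0.08  0.049]
w2 block 6551 z 0.0213 [0.4318 0.1727] [115.473   68.3678] 69.046
w2 bath 6362 z 0.06 [0.5603 0.2959] [ 90.6526 132.1516] 80.6562
```

```bash
python3 plan.py .362 .3345 .1 78.6 6
```

```text
t 2.7 at [0.4608 0.1624 0.2498] psi 79.7 w 0.0851 F [0.4 0.3 0.7]
[0.025, -0.021, 0.025, -0.0, 0.0, 0.0]
[0.026, -0.022, 0.025, -0.0, 0.0, 0.0]
[0.025, -0.021, 0.025, -0.0, 0.0, 0.0]
[0.025, -0.021, 0.025, -0.0, 0.0, 0.01]
[0.025, -0.022, 0.025, -0.0, 0.0, 0.0]
[0.026, -0.021, 0.024, -0.0, 0.0, 0.01]
end [0.3626 0.3349 0.1005]
```

Emit:
{"op": "play_rows", "data": {
  "moves": [
    [[0.026,-0.021,0.025,0,0,0,0.06],[0.026,-0.022,0.025,0,0,0,0.06],[0.025,-0.021,0.025,0,0,0,0.06],[0.025,-0.021,0.025,0,0,0.01,0.06],[0.025,-0.022,0.025,0,0,0,0.06],[0.025,-0.022,0.024,0,0,0.01,0.06],[0,0,0,0,0,0,0.06],[0,0,0,0,0,0,0.06]]
  ]
}}

```text
time_s: 3.7
eef_pos: [0.3622, 0.3358, 0.1013]
orientation: [0.001, 0.774, 0.633, -0.0]
wrist_force: [-0.6, -1.1, 0.4]
width: 0.0596
finger_force: 0.0
```

```bash
python3 plan.py .362 .3345 .04 78.6 3
```

```text
t 3.7 at [0.3622 0.3358 0.1013] psi 78.6 w 0.0596 F [-0.6 -1.1  0.4]
[-0.0004, -0.0, 0.0204, 0.0, 0.0, -0.0]
[-0.0004, -0.0, 0.0204, 0.0, 0.0, -0.0]
[-0.0005, -0.0, 0.0205, 0.0, 0.0, -0.0]
end [0.362  0.3345 0.04  ]
```

Pose is right; descend, grasp and lift a little.

Emit:
{"op": "play_rows", "data": {
  "moves": [
    [[0,0,0.02,0,0,0,0.06],[0,0,0.02,0,0,0,0.06],[-0.001,0,0.02,0,0,0,0.06],[0,0,0,0,0,0,0.06],[0,0,0,0,0,0,0.02],[0,0,0,0,0,0,0.02],[0,0,0,0,0,0,0.02],[0,0,0,0,0,0,0.02],[0,0,0,0,0,0,0.02]]
  ],
  "force": 30
}}

```text
time_s: 4.82
eef_pos: [0.3616, 0.3374, 0.0427]
orientation: [0.0, 0.773, 0.635, 0.001]
wrist_force: [1.1, -1.3, 6.2]
width: 0.0239
finger_force: 29.5
```

```bash
python3 plan.py .362 .337 .14 78.6 3;python3 plan.py .4931 -.3487 .14 78.6 16
```

```text
t 4.83 at [0.3616 0.3374 0.0427] psi 78.8 w 0.0239 F [ 1.1 -1.3  6.2]
[-0.0, 0.0002, -0.0324, 0.0, -0.0, 0.0]
[-0.0001, 0.0003, -0.0325, 0.0, -0.0, 0.0]
[-0.0, 0.0002, -0.0324, 0.0, -0.0, 0.0]
end [0.362 0.337 0.14 ]
t 4.83 at [0.3616 0.3374 0.0427] psi 78.8 w 0.0239 F [ 1.1 -1.3  6.2]
[-0.04, 0.016, -0.006, 0.0, -0.0, 0.0]
[-0.041, 0.017, -0.006, 0.0, -0.0, 0.0]
[-0.04, 0.016, -0.006, 0.0, -0.0, 0.0]
[-0.041, 0.017, -0.006, 0.0, -0.0, 0.0]
[-0.04, 0.016, -0.007, 0.0, -0.0, 0.0]
[-0.041, 0.017, -0.006, 0.0, -0.0, 0.0]
[-0.04, 0.016, -0.006, 0.0, -0.0, 0.0]
[-0.041, 0.016, -0.006, 0.0, -0.0, 0.0]
[-0.04, 0.017, -0.006, 0.0, -0.0, 0.0]
[-0.04, 0.016, -0.006, 0.0, -0.0, 0.0]
[-0.041, 0.017, -0.006, 0.0, -0.0, 0.0]
[-0.04, 0.016, -0.006, 0.0, -0.0, 0.0]
[-0.041, 0.017, -0.007, 0.0, -0.0, 0.0]
[-0.04, 0.016, -0.006, 0.0, -0.0, 0.0]
[-0.041, 0.016, -0.006, 0.0, -0.0, 0.0]
[-0.04, 0.017, -0.006, 0.0, -0.0, 0.0]
end [ 0.4932 -0.3486  0.1401]
```

Emit:
{"op": "play_rows", "data": {
  "moves": [
    [[0,0,-0.033,0,0,0,0.02],[0,0,-0.033,0,0,0,0.02],[0,0,-0.033,0,0,0,0.02],[-0.03,0.012,0,0,0,0,0.02],[-0.041,0.016,0,0,0,0,0.02],[-0.041,0.017,0,0,0,0,0.02],[-0.041,0.016,0,0,0,0,0.02],[-0.041,0.017,0,0,0,0,0.02],[-0.041,0.016,0,0,0,0,0.02],[-0.041,0.017,0,0,0,0,0.02]]
  ]
}}

```text
time_s: 6.08
eef_pos: [0.4154, 0.0431, 0.1404]
orientation: [0.0, 0.773, 0.635, 0.0]
wrist_force: [1.4, 0.6, -1.4]
width: 0.024
finger_force: 29.4
```

```bash
python3 plan.py .4931 -.3487 .145 78.6 9
```

```text
t 6.08 at [0.4154 0.0431 0.1404] psi 78.8 w 0.024 F [ 1.4  0.6 -1.4]
[-0.041, 0.017, -0.0, 0.0, 0.0, 0.0]
[-0.041, 0.017, -0.001, 0.0, 0.0, 0.0]
[-0.041, 0.017, -0.0, 0.0, 0.0, 0.0]
[-0.041, 0.017, -0.001, 0.0, 0.0, 0.0]
[-0.041, 0.017, -0.0, 0.0, 0.0, 0.0]
[-0.041, 0.017, -0.001, 0.0, 0.0, 0.0]
[-0.041, 0.016, -0.0, 0.0, 0.0, 0.0]
[-0.041, 0.017, -0.001, 0.0, 0.0, 0.0]
[-0.041, 0.017, -0.0, 0.0, 0.0, 0.0]
end [ 0.4929 -0.3484  0.1445]
```

Emit:
{"op": "play_rows", "data": {
  "moves": [
    [[-0.041,0.017,0,0,0,0,0.02],[-0.041,0.017,0,0,0,0,0.02],[-0.041,0.017,0,0,0,0,0.02],[-0.041,0.017,0,0,0,0,0.02],[-0.041,0.017,0,0,0,0,0.02],[-0.041,0.017,0,0,0,0,0.02],[-0.041,0.016,0,0,0,0,0.02],[-0.041,0.017,0,0,0,0,0.02],[-0.02,0.007,0,0,0,0,0.02],[0,0,0,0,0,0,0.02]]
  ]
}}

```text
time_s: 7.32
eef_pos: [0.4863, -0.3265, 0.1397]
orientation: [-0.0, 0.774, 0.633, -0.0]
wrist_force: [0.1, 0.6, 0.1]
width: 0.0237
finger_force: 29.5
```

```bash
python3 shot.py w3; python3 plan.py .4931 -.3487 .1 78.6 2
```

```text
7.325 [ 0.4863 -0.3265  0.1397] [-0.026 -0.025 -0.047  0.044 -0.026  0.008 -0.008]
t 7.38 at [ 0.4867 -0.3242  0.1398] psi 78.7 w 0.0239 F [-0.3 -0.1 -0.3]
[-0.0114, 0.0055, 0.0199, -0.0, -0.0, 0.0]
[-0.0115, 0.0056, 0.0199, -0.0, -0.0, 0.0]
end [ 0.4931 -0.3488  0.1   ]
```

View pics/w3.png

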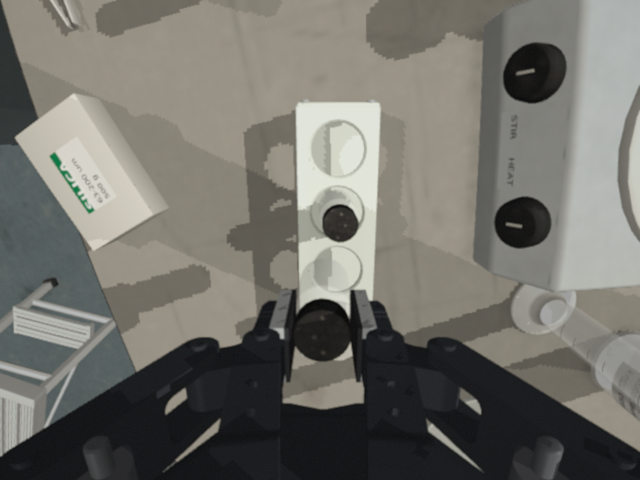

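w3: cap held at (323,330), racked vial (341,222), target hole (337,268), free hole (338,147). Check the cap's offset from the TCP.

```bash
cat > held.py <<'E'
import sys,pickle
from fit import *
k=sys.argv[1]; u0,v0,u1,v1=map(int,sys.argv[2:6]); s=pickle.load(open(f"pics/{k}.pkl","rb"))
W=cloud("wrist",np.load(f"pics/{k}.npy"),s); P=W[v0:v1,u0:u1].reshape(-1,3); P=P[np.isfinite(P[:,0])]
zt=np.percentile(P[:,2],95); P=P[P[:,2]>zt-.003]; c,r=circ(P)
print("top z",zt.round(4),"centre",c.round(4),"r",round(r,4),"minus TCP world",np.append(c-s["eef_pos"][:2],zt-s["eef_pos"][2]).round(4))
E
python3 held.py w3 300 305 346 360; python3 - <<'E'
from fit import *; import pickle
s=pickle.load(open("pics/w3.pkl","rb")); W=cloud("wrist",np.load("pics/w3.npy"),s)
P=pts(W,(.4974,-.3271),.03,.066,.08); print(circ(P))
P=pts(W,(.4974,-.3271),.12,.034,.041);P=P[P[:,0]<.56]; print(rect(P), P[:,1].max())
E
```

```text
top z 0.1639 centre [ 0.4865 -0.3288] r 0.012 minus TCP world [ 0.0003 -0.0023  0.0243]
(array([ 0.50208485, -0.30717266]), 0.011647206731140614)
(array([ 0.49710306, -0.32728207]), (195.66213989257812, 56.5637092590332), 78.38477325439453) -0.22655311520622146
```

Emit:
{"op": "play_rows", "data": {
  "moves": [
    [[-0.011,0.005,0,0,0,0,0.02],[-0.01,0.005,0,0,0,0,0.02],[0,0,0,0,0,0,0.02],[0,0,0.02,0,0,0,0.02],[0,0,0.015,0,0,0,0.02],[0,0,0,0,0,0,0.02],[0,0,0,0,0,0,0.02]]
  ]
}}

```text
time_s: 8.25
eef_pos: [0.4931, -0.3472, 0.1057]
orientation: [0.0, 0.773, 0.635, 0.0]
wrist_force: [0.4, -1.1, -0.3]
width: 0.0238
finger_force: 29.5
```

```bash
python3 plan.py .4929 -.3464 .048 78.6 3
```

```text
t 8.25 at [ 0.4931 -0.3472  0.1057] psi 78.8 w 0.0238 F [ 0.4 -1.1 -0.3]
[0.0003, -0.0001, 0.0192, 0.0, 0.0, 0.0]
[0.0002, -0.0002, 0.0193, 0.0, 0.0, 0.0]
[0.0003, -0.0001, 0.0192, 0.0, 0.0, 0.0]
end [ 0.4929 -0.3464  0.048 ]
```

Emit:
{"op": "play_rows", "data": {
  "moves": [
    [[0.001,0,0.019,0,0,0,0.02],[0,0,0.016,0,0,0,0.02],[0,0,0.012,0,0,0,0.02],[0,0,0.008,0,0,0,0.02],[0,0,0,0,0,0,0.02],[0,0,0.004,0,0,0,0.02],[0,0,0,0,0,0,0.02],[0,0,0,0,0,0,0.02]]
  ]
}}

```text
time_s: 9.25
eef_pos: [0.4938, -0.3469, 0.0477]
orientation: [0.001, 0.773, 0.635, 0.0]
wrist_force: [-1.1, 0.3, 5.3]
width: 0.0237
finger_force: 30.2
```

Contact felt (5 N up): release and rise.

Emit:
{"op": "play_rows", "data": {
  "moves": [
    [[0,0,0,0,0,0,0.035],[0,0,0,0,0,0,0.05],[0,0,0,0,0,0,0.05],[0,0,-0.02,0,0,0,0.05],[0,0,-0.04,0,0,0,0.06],[0,0,-0.04,0,0,0,0.06],[0,0,0,0,0,0,0.06]]
  ]
}}

```text
time_s: 10.12
eef_pos: [0.4956, -0.3475, 0.1503]
orientation: [0.004, 0.773, 0.635, 0.001]
wrist_force: [0.4, 0.1, 0.1]
width: 0.0602
finger_force: 0.0
```

```bash
python3 shot.py w4; python3 plan.py .4407 -.1235 .13 78.6 6
python3 - <<'E'
from fit import *; import pickle
s=pickle.load(open("pics/w4.pkl","rb")); W=cloud("wrist",np.load("pics/w4.npy"),s)
for c in ((.4931,-.3487),(.502,-.306),(.485,-.391),(.4407,-.124)):
    P=pts(W,c,.018,.055,.09)
    if len(P)>9: print(c,circ(P),np.median(P[:,2]))
E
```

```text
10.125 [ 0.4956 -0.3475  0.1503] [-0.002  0.043  0.013  0.071  0.004 -0.015 -0.002]
t 10.18 at [ 0.494  -0.3467  0.1479] psi 78.8 w 0.0599 F [-1.4  0.1 -1. ]
[0.035, -0.016, 0.003, 0.0, 0.0, 0.0]
[0.035, -0.016, 0.003, 0.0, 0.0, 0.0]
[0.034, -0.016, 0.003, 0.0, 0.0, 0.0]
[0.035, -0.016, 0.003, 0.0, 0.0, 0.0]
[0.035, -0.016, 0.002, 0.0, 0.0, 0.0]
[0.035, -0.016, 0.003, 0.0, 0.0, 0.0]
end [ 0.4406 -0.1231  0.1303]
(0.4931, -0.3487) (array([ 0.49380332, -0.34905529]), 0.011633150279521942) 0.07107722314099182
(0.502, -0.306) (array([ 0.50217485, -0.30685884]), 0.01163085550069809) 0.07107810765596131
(0.485, -0.391) (array([ 0.48464507, -0.39237076]), 0.012182053178548813) 0.07083088995614584
```

Vial A stands in the hole (top 71 mm). On to the amber vial.

Emit:
{"op": "play_rows", "data": {
  "moves": [
    [[0.035,-0.016,0.003,0,0,0,0.06],[0.035,-0.016,0.003,0,0,0,0.06],[0.035,-0.016,0.003,0,0,0,0.06],[0.035,-0.016,0.003,0,0,0,0.06],[0.035,-0.016,0.003,0,0,0,0.06],[0.034,-0.016,0.003,0,0,0,0.06],[0,0,0,0,0,0,0.06],[0,0,0,0,0,0,0.06],[0,0,0,0,0,0,0.06]]
  ]
}}

```text
time_s: 11.3
eef_pos: [0.4393, -0.1238, 0.1279]
orientation: [-0.0, 0.774, 0.634, -0.0]
wrist_force: [-0.2, -0.2, 0.1]
width: 0.0601
finger_force: 0.0
```

```bash
python3 plan.py .4407 -.1245 .042 78.6 4
```

```text
t 11.3 at [ 0.4393 -0.1238  0.1279] psi 78.6 w 0.0601 F [-0.2 -0.2  0.1]
[-0.0, 0.0, 0.021, -0.0, 0.0, 0.0]
[-0.0, 0.001, 0.022, -0.0, 0.0, 0.0]
[-0.0, 0.0, 0.021, -0.0, 0.0, 0.0]
[-0.0, 0.001, 0.022, -0.0, 0.0, 0.0]
end [ 0.4412 -0.1242  0.0419]
```

Emit:
{"op": "play_rows", "data": {
  "moves": [
    [[0,0.001,0.022,0,0,0,0.06],[0,0.001,0.022,0,0,0,0.06],[-0.001,0,0.022,0,0,0,0.06],[0,0,0.02,0,0,0,0.06],[0,0,0,0,0,0,0.06],[0,0,0,0,0,0,0.02],[0,0,0,0,0,0,0.02],[0,0,0,0,0,0,0.02],[0,0,0,0,0,0,0.02],[0,0,0,0,0,0,0.02]]
  ]
}}

```text
time_s: 12.55
eef_pos: [0.4419, -0.1242, 0.0432]
orientation: [0.001, 0.773, 0.635, 0.0]
wrist_force: [-0.2, 0.4, 6.2]
width: 0.024
finger_force: 29.7
```

```bash
python3 plan.py .5104 -.2624 .14 78.6 5
```

```text
t 12.55 at [ 0.4419 -0.1242  0.0432] psi 78.8 w 0.024 F [-0.2  0.4  6.2]
[-0.024, 0.019, -0.019, 0.0, 0.0, 0.0]
[-0.025, 0.019, -0.02, 0.0, 0.0, 0.0]
[-0.024, 0.019, -0.019, 0.0, 0.0, 0.0]
[-0.025, 0.018, -0.019, 0.0, 0.0, 0.0]
[-0.024, 0.019, -0.02, 0.0, 0.0, 0.0]
end [ 0.5102 -0.2621  0.1404]
```

Emit:
{"op": "play_rows", "data": {
  "moves": [
    [[0,0,-0.033,0,0,0,0.02],[0,0,-0.033,0,0,0,0.02],[0,0,-0.03,0,0,0,0.02],[-0.03,0.023,0,0,0,0,0.02],[-0.03,0.023,0,0,0,0,0.02],[-0.03,0.024,0,0,0,0,0.02],[-0.032,0.024,0,0,0,0,0.02],[0,0,0,0,0,0,0.02],[0,0,0,0,0,0,0.02]]
  ]
}}

```text
time_s: 13.68
eef_pos: [0.5094, -0.2608, 0.1377]
orientation: [-0.001, 0.773, 0.635, 0.0]
wrist_force: [0.3, 0.8, 0.1]
width: 0.0238
finger_force: 29.3
```

```bash
python3 shot.py w5; python3 held.py w5 300 305 346 360; python3 plan.py .5104 -.2624 .06 78.6 4
```

```text
13.675 [ 0.5094 -0.2608  0.1377] [-0.011 -0.015 -0.018  0.015  0.     0.001  0.001]
top z 0.1616 centre [ 0.5108 -0.261 ] r 0.0119 minus TCP world [ 0.0014 -0.0002  0.0239]
t 13.72 at [ 0.5095 -0.2602  0.138 ] psi 78.9 w 0.0238 F [-0.6  0.1  0.4]
[-0.001, 0.0, 0.019, -0.0, -0.0, 0.0]
[-0.0, 0.001, 0.02, -0.0, -0.0, 0.0]
[-0.001, 0.0, 0.019, -0.0, -0.0, 0.0]
[-0.0, 0.0, 0.02, -0.0, -0.0, 0.0]
end [ 0.51   -0.2623  0.06  ]
```

Emit:
{"op": "play_rows", "data": {
  "moves": [
    [[-0.001,0,0.02,0,0,0,0.02],[-0.001,0,0.02,0,0,0,0.02],[0,0,0.018,0,0,0,0.02],[0,0,0.013,0,0,0,0.02],[0,0,0.009,0,0,0,0.02],[0,0,0.006,0,0,0,0.02],[0,0,0,0,0,0,0.02],[0,0,0.004,0,0,0,0.02],[0,0,0,0,0,0,0.02],[0,0,0,0,0,0,0.02]]
  ]
}}

```text
time_s: 14.98
eef_pos: [0.5094, -0.2639, 0.0485]
orientation: [0.0, 0.773, 0.635, 0.0]
wrist_force: [-0.4, -0.2, -0.1]
width: 0.0239
finger_force: 29.5
```

Emit:
{"op": "play_rows", "data": {
  "moves": [
    [[0,0,0.002,0,0,0,0.02],[0,0,0,0,0,0,0.02],[0,0,0,0,0,0,0.02]]
  ]
}}

```text
time_s: 15.35
eef_pos: [0.5096, -0.2641, 0.0482]
orientation: [0.001, 0.773, 0.635, -0.0]
wrist_force: [-2.4, 1.1, 9.2]
width: 0.0235
finger_force: 31.4
```

Emit:
{"op": "play_rows", "data": {
  "moves": [
    [[0,0,0,0,0,0,0.035],[0,0,0,0,0,0,0.05],[0,0,0,0,0,0,0.05],[0,0,-0.02,0,0,0,0.05],[0,0,-0.04,0,0,0,0.06],[0,0,-0.04,0,0,0,0.085],[0,0,0,0,0,0,0.085]]
  ]
}}

```text
time_s: 16.23
eef_pos: [0.5121, -0.2647, 0.1501]
orientation: [0.004, 0.773, 0.635, 0.002]
wrist_force: [0.6, 0.0, -0.5]
width: 0.0849
finger_force: 0.0
```

```bash
python3 shot.py w6; python3 plan.py .5913 -.0872 .10 90 7
python3 - <<'E'
from fit import *; import pickle
s=pickle.load(open("pics/w6.pkl","rb")); W=cloud("wrist",np.load("pics/w6.npy"),s)
for c in ((.4931,-.3487),(.502,-.306),(.485,-.391),(.5104,-.2624)):
    P=pts(W,c,.018,.055,.09)
    if len(P)>9: print(c,circ(P),np.median(P[:,2]))
P=pts(W,(.5913,-.0872),.045,.009,.02); print(circ(P))
E
```

```text
16.225 [ 0.5121 -0.2647  0.1501] [-0.002  0.044  0.012  0.072  0.004 -0.016 -0.004]
t 16.27 at [ 0.5104 -0.2642  0.1478] psi 78.8 w 0.0851 F [ 0.6 -0.1 -0.8]
[0.027, 0.006, 0.007, 0.0, 0.0, -0.03]
[0.027, 0.008, 0.007, 0.0, 0.0, -0.03]
[0.027, 0.008, 0.006, 0.0, 0.0, -0.03]
[0.026, 0.008, 0.007, 0.0, 0.0, -0.03]
[0.026, 0.01, 0.007, 0.0, 0.0, -0.03]
[0.026, 0.01, 0.007, 0.0, 0.0, -0.02]
[0.025, 0.011, 0.007, 0.0, 0.0, -0.03]
end [ 0.5911 -0.0876  0.0997]
(0.4931, -0.3487) (array([ 0.49317363, -0.34835979]), 0.01231488399207592) 0.07081905390482335
(0.502, -0.306) (array([ 0.5021984 , -0.30667728]), 0.011923236772418022) 0.07101561250266586
(0.485, -0.391) (array([ 0.48489791, -0.38987911]), 0.011609308421611786) 0.06771899680177706
(0.5104, -0.2624) (array([ 0.5078727 , -0.26254737]), 0.011697052977979183) 0.07095489166735736
(array([ 0.5871594 , -0.10309169]), 0.024446116760373116)
```

Emit:
{"op": "play_rows", "data": {
  "moves": [
    [[0.027,0.006,0.003,0,0,-0.03,0.085],[0.027,0.008,0.005,0,0,-0.03,0.085],[0.027,0.008,0.008,0,0,-0.03,0.085],[0.026,0.008,0.008,0,0,-0.03,0.085],[0.026,0.01,0.008,0,0,-0.03,0.085],[0.026,0.01,0.008,0,0,-0.02,0.085],[0.025,0.011,0.008,0,0,-0.03,0.085],[0,0,0,0,0,0,0.085],[0,0,0,0,0,0,0.085]]
  ]
}}

```text
time_s: 17.4
eef_pos: [0.5888, -0.0885, 0.0972]
orientation: [-0.0, 0.706, 0.708, -0.001]
wrist_force: [-0.1, -0.5, 0.1]
width: 0.0851
finger_force: 0.0
```

```bash
python3 shot.py w7; python3 plan.py .5913 -.0872 .01 90 4
python3 - <<'E'
from fit import *; import pickle
s=pickle.load(open("pics/w7.pkl","rb")); W=cloud("wrist",np.load("pics/w7.npy"),s)
P=pts(W,(.5913,-.0872),.045,.009,.02); print(circ(P),P.mean(0))
for c in ((.6463,.1322),(.5945,.1321),(.6465,.080),(.595,.080)):
    P=pts(W,c,.01,.042,.056); print(len(P),P.mean(0))
E
```

```text
17.4 [ 0.5888 -0.0885  0.0972] [ 0.016 -0.011  0.014 -0.007 -0.002  0.001  0.001]
t 17.45 at [ 0.589  -0.0892  0.0977] psi 90.1 w 0.0851 F [ 0.2 -0.3  0. ]
[0.001, 0.001, 0.022, -0.0, 0.0, 0.0]
[0.0, 0.0, 0.022, -0.0, 0.0, 0.0]
[0.001, 0.001, 0.022, -0.0, 0.0, 0.0]
[0.0, 0.0, 0.022, -0.0, 0.0, 0.0]
end [ 0.5909 -0.0873  0.0097]
(array([ 0.59106296, -0.08647516]), 0.03015459142625332) [ 0.59103017 -0.08509873  0.01474319]
0 [nan nan nan]
0 [nan nan nan]
0 [nan nan nan]
0 [nan nan nan]<stdin>:5: RuntimeWarning: Mean of empty slice.
  ret = um.true_divide(
```

Emit:
{"op": "play_rows", "data": {
  "moves": [
    [[0.001,0.001,0.025,0,0,0,0.085],[0.001,0.001,0.025,0,0,0,0.085],[0,0,0.025,0,0,0,0.085],[0,0,0.018,0,0,0,0.085],[0,0,0.003,0,0,0,0.085],[0,0,0,0,0,0,0.07],[0,0,0,0,0,0,0.05],[0,0,0,0,0,0,0.05],[0,0,0,0,0,0,0.05],[0,0,0,0,0,0,0.05]]
  ]
}}

```text
time_s: 18.7
eef_pos: [0.593, -0.0853, 0.0039]
orientation: [0.001, 0.706, 0.709, 0.001]
wrist_force: [-0.0, 0.3, 6.3]
width: 0.052
finger_force: 31.3
```

Emit:
{"op": "play_rows", "data": {
  "moves": [
    [[0,0,-0.015,0,0,0,0.05],[0,0,-0.025,0,0,0,0.05],[0,0,-0.03,0,0,0,0.05],[0,0,-0.03,0,0,0,0.05],[0,0,0,0,0,0,0.05],[0,0,0,0,0,0,0.05]]
  ]
}}

```text
time_s: 19.45
eef_pos: [0.5913, -0.0852, 0.1019]
orientation: [-0.0, 0.706, 0.709, -0.0]
wrist_force: [0.2, -0.1, 0.2]
width: 0.0525
finger_force: 31.4
```

```bash
python3 shot.py w8; python3 held.py w8 285 300 360 375; python3 plan.py .6205 .106 .1 90 6
```

```text
19.45 [ 0.5913 -0.0852  0.1019] [-0.001  0.019  0.006  0.018 -0.     0.     0.   ]
top z 0.1136 centre [ 0.5919 -0.0945] r 0.0234 minus TCP world [ 0.0007 -0.0094  0.0117]
t 19.5 at [ 0.5908 -0.0852  0.1012] psi 90.2 w 0.0524 F [-0.4 -0.6  0.1]
[0.032, 0.005, 0.0, -0.0, -0.0, 0.0]
[0.032, 0.005, 0.0, -0.0, -0.0, 0.0]
[0.032, 0.005, 0.001, -0.0, -0.0, 0.0]
[0.031, 0.005, -0.0, -0.0, -0.0, 0.0]
[0.032, 0.005, -0.0, -0.0, -0.0, 0.0]
[0.032, 0.005, 0.0, -0.0, -0.0, 0.0]
end [0.62   0.1059 0.1001]
```

View pics/w8.png

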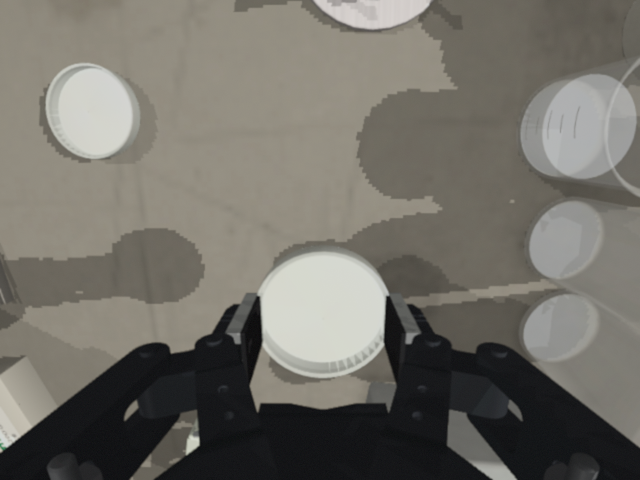

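w8: the dish is held level, spanning (257–390, 250–377). Measure it over a larger box.

```bash
cat > dish.py <<'E'
import sys,pickle
from fit import *
k=sys.argv[1]; s=pickle.load(open(f"pics/{k}.pkl","rb")); p=cv2.imread(f"pics/{k}.png")
W=cloud("wrist",np.load(f"pics/{k}.npy"),s); t=s["eef_pos"]
m=(p.min(2)>120)&(np.hypot(W[...,0]-t[0],W[...,1]-t[1])<.04)&(abs(W[...,2]-t[2]-.012)<.008)
P=W[m]; A=np.c_[P[:,:2]-P[:,:2].mean(0),np.ones(len(P))]; g=np.linalg.lstsq(A,P[:,2],rcond=None)[0]
c,r=circ(P); print("n",len(P),"centre",c.round(4),"r",round(r,4),"top",np.percentile(P[:,2],97).round(4),"slope",g[:2].round(3),"minus TCP",(c-t[:2]).round(4))
E
python3 dish.py w8
```

```text
n 13439 centre [ 0.5918 -0.086 ] r 0.0302 top 0.1137 slope [-0.004 -0.013] minus TCP [ 0.0005 -0.0009]
```

Emit:
{"op": "play_rows", "data": {
  "moves": [
    [[0.032,0.005,0,0,0,0,0.05],[0.032,0.005,0,0,0,0,0.05],[0.032,0.005,0,0,0,0,0.05],[0.032,0.005,0,0,0,0,0.05],[0.032,0.005,0,0,0,0,0.05],[0.031,0.005,0,0,0,0,0.05],[0,0,0,0,0,0,0.05],[0,0,0,0,0,0,0.05],[0,0,0,0,0,0,0.05]]
  ]
}}

```text
time_s: 20.62
eef_pos: [0.6209, 0.1036, 0.1016]
orientation: [0.0, 0.707, 0.708, -0.001]
wrist_force: [0.0, 0.4, -0.2]
width: 0.0522
finger_force: 31.4
```

```bash
python3 shot.py w9; python3 dish.py w9; python3 plan.py .620 .107 .06 90 3
python3 - <<'E'
from fit import *; import pickle
s=pickle.load(open("pics/w9.pkl","rb")); W=cloud("wrist",np.load("pics/w9.npy"),s)
for c in ((.6463,.1322),(.5945,.1321),(.6465,.080),(.595,.080)):
    P=pts(W,c,.01,.042,.056); print(len(P),P.mean(0))
E
```

```text
20.625 [0.6209 0.1036 0.1016] [ 0.004 -0.004 -0.005 -0.004 -0.003 -0.002 -0.002]
n 13486 centre [0.6212 0.1026] r 0.0302 top 0.1134 slope [-0.003 -0.016] minus TCP [ 0.0002 -0.0011]
t 20.68 at [0.6211 0.1039 0.1018] psi 90.1 w 0.0521 F [ 0.5 -0.1  0.2]
[0.0011, -0.0003, 0.0139, -0.0, 0.0, 0.0]
[0.001, -0.0004, 0.014, -0.0, 0.0, 0.0]
[0.0011, -0.0003, 0.0139, -0.0, 0.0, 0.0]
end [0.62  0.107 0.06 ]
162 [0.64700698 0.13231823 0.04903995]
161 [0.59554779 0.13213865 0.04912103]
0 [nan nan nan]
0 [nan nan nan]<stdin>:4: RuntimeWarning: Mean of empty slice.
  ret = um.true_divide(
```

View pics/w9.png

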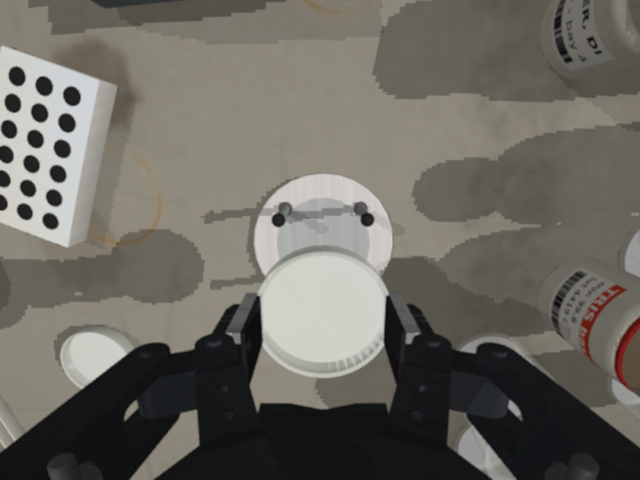

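w9: carrier with far posts at (278,219) and (368,219), dish centred on the gripper; shift +y 3 mm and descend.

Emit:
{"op": "play_rows", "data": {
  "moves": [
    [[0.0035,0,0.014,0,0,0,0.05],[0,0,0.014,0,0,0,0.05],[0,0,0.01,0,0,0,0.05],[0,0,0,0,0,0,0.05],[0,0,0,0,0,0,0.05],[0,0,0,0,0,0,0.05]]
  ]
}}

```text
time_s: 21.42
eef_pos: [0.6216, 0.1097, 0.0649]
orientation: [0.0, 0.706, 0.709, 0.001]
wrist_force: [0.3, 1.0, -0.1]
width: 0.0523
finger_force: 31.4
```

```bash
python3 shot.py w10; python3 dish.py w10; python3 plan.py .6208 .1072 .010 90 3
```

```text
21.425 [0.6216 0.1097 0.0649] [-0.002 -0.002  0.003 -0.001 -0.     0.001  0.001]
n 13476 centre [0.6221 0.1087] r 0.0301 top 0.0767 slope [-0.    -0.014] minus TCP [ 0.0005 -0.001 ]
t 21.48 at [0.6215 0.1096 0.0649] psi 90.2 w 0.0521 F [ 0.5 -0.5 -0.1]
[-0.0008, -0.0003, 0.0183, 0.0, -0.0, 0.0]
[-0.0008, -0.0002, 0.0183, 0.0, -0.0, 0.0]
[-0.0009, -0.0003, 0.0183, 0.0, -0.0, 0.0]
end [0.6208 0.1072 0.01  ]
```

Emit:
{"op": "play_rows", "data": {
  "moves": [
    [[-0.0025,-0.0008,0,0,0,0,0.05],[0,0,0,0,0,0,0.05],[0,0,0.008,0,0,0,0.05],[0,0,0,0,0,0,0.05],[0,0,0,0,0,0,0.05]]
  ]
}}

```text
time_s: 22.1
eef_pos: [0.6201, 0.1071, 0.056]
orientation: [-0.0, 0.706, 0.709, -0.0]
wrist_force: [0.5, 0.1, -0.3]
width: 0.0521
finger_force: 31.4
```

Emit:
{"op": "play_rows", "data": {
  "moves": [
    [[0,0.0007,0.012,0,0,0,0.05],[0,0,0.012,0,0,0,0.05],[0,0,0.008,0,0,0,0.05],[0,0,0,0,0,0,0.05],[0,0,0,0,0,0,0.05]]
  ]
}}

```text
time_s: 22.72
eef_pos: [0.6212, 0.1071, 0.0244]
orientation: [0.0, 0.706, 0.709, 0.0]
wrist_force: [0.3, -0.2, -0.9]
width: 0.0521
finger_force: 31.4
```

Emit:
{"op": "play_rows", "data": {
  "moves": [
    [[0,0,0.008,0,0,0,0.05],[0,0,0.005,0,0,0,0.05],[0,0,0.0025,0,0,0,0.05],[0,0,0,0,0,0,0.05],[0,0,0,0,0,0,0.05]]
  ]
}}

```text
time_s: 23.35
eef_pos: [0.6207, 0.1068, 0.0099]
orientation: [0.0, 0.706, 0.709, -0.0]
wrist_force: [-2.9, -1.0, 6.6]
width: 0.0523
finger_force: 32.1
```

Emit:
{"op": "play_rows", "data": {
  "moves": [
    [[0,0,0.001,0,0,0,0.05],[0,0,0,0,0,0,0.05],[0,0,0,0,0,0,0.055],[0,0,0,0,0,0,0.065],[0,0,0,0,0,0,0.075],[0,0,0,0,0,0,0.075],[0,0,-0.03,0,0,0,0.075],[0,0,-0.04,0,0,0,0.085],[0,0,-0.04,0,0,0,0.085],[0,0,0,0,0,0,0.085]]
  ]
}}

```text
time_s: 24.6
eef_pos: [0.6239, 0.1082, 0.1222]
orientation: [0.002, 0.706, 0.709, 0.004]
wrist_force: [-0.1, -0.3, -0.5]
width: 0.0852
finger_force: 0.0
```

```bash
python3 shot.py w11; python3 plan.py .4393 .007 .12 90 6
python3 - <<'E'
from fit import *; import pickle
s=pickle.load(open("pics/w11.pkl","rb")); W=cloud("wrist",np.load("pics/w11.npy"),s)
P=pts(W,(.621,.106),.032,.012,.035); print(circ(P),np.median(P[:,2]))
A=np.c_[P[:,:2]-P[:,:2].mean(0),np.ones(len(P))]; print(np.linalg.lstsq(A,P[:,2],rcond=None)[0])
E
```

```text
24.6 [0.6239 0.1082 0.1222] [-0.003  0.045  0.022  0.068  0.003 -0.012 -0.005]
t 24.65 at [0.6222 0.1075 0.1196] psi 90.2 w 0.085 F [ 1.  -0.1  0. ]
[-0.017, -0.031, -0.0, 0.0, -0.0, 0.0]
[-0.016, -0.03, -0.0, 0.0, -0.0, 0.0]
[-0.017, -0.031, -0.001, 0.0, -0.0, 0.0]
[-0.017, -0.03, 0.0, 0.0, -0.0, 0.0]
[-0.016, -0.031, 0.0, 0.0, -0.0, 0.0]
[-0.017, -0.03, -0.0, 0.0, -0.0, 0.0]
end [0.4396 0.0068 0.1198]
(array([0.62141407, 0.10574429]), 0.03012716770172119) 0.020772436152345822
[ 0.00041572 -0.0113932   0.02068983]
```

Lower dish seated (top at 20 mm). Fetch the second one.

Emit:
{"op": "play_rows", "data": {
  "moves": [
    [[-0.017,-0.031,0,0,0,0,0.085],[-0.017,-0.031,0,0,0,0,0.085],[-0.017,-0.03,0,0,0,0,0.085],[-0.017,-0.03,0.005,0,0,0,0.085],[-0.016,-0.031,0.01,0,0,0,0.085],[-0.017,-0.03,0.01,0,0,0,0.085],[0,0,0,0,0,0,0.085],[0,0,0,0,0,0,0.085],[0,0,0,0,0,0,0.085]]
  ]
}}

```text
time_s: 25.78
eef_pos: [0.4395, 0.006, 0.0929]
orientation: [0.0, 0.705, 0.709, 0.001]
wrist_force: [0.1, -0.1, -1.5]
width: 0.0851
finger_force: 0.0
```

```bash
python3 shot.py w12; python3 plan.py .4395 .0072 .001 90 4
python3 - <<'E'
from fit import *; import pickle
s=pickle.load(open("pics/w12.pkl","rb")); W=cloud("wrist",np.load("pics/w12.npy"),s)
P=pts(W,(.4393,.007),.04,.009,.02); print(circ(P))
E
```

```text
25.775 [0.4395 0.006  0.0929] [-0.002 -0.002  0.001 -0.001  0.001  0.001  0.002]
t 25.82 at [0.4394 0.006  0.093 ] psi 90.3 w 0.0853 F [-0.3 -0.1 -1. ]
[0.0, -0.0, 0.023, 0.0, -0.0, 0.0]
[0.001, -0.0, 0.023, 0.0, -0.0, 0.0]
[-0.0, -0.0, 0.023, 0.0, -0.0, 0.0]
[0.0, -0.0, 0.023, 0.0, -0.0, 0.01]
end [0.4395 0.007  0.001 ]
(array([0.43924552, 0.00734971]), 0.030122267082333565)
```

Emit:
{"op": "play_rows", "data": {
  "moves": [
    [[0.001,0,0.025,0,0,0,0.085],[0,0,0.025,0,0,0,0.085],[0,0,0.023,0,0,0,0.085],[0,0,0.016,0,0,0,0.085],[0,0,0.003,0,0,0,0.085],[0,0,0,0,0,0,0.07],[0,0,0,0,0,0,0.05],[0,0,0,0,0,0,0.05],[0,0,0,0,0,0,0.05],[0,0,0,0,0,0,0.05]]
  ]
}}

```text
time_s: 27.08
eef_pos: [0.4394, 0.0064, 0.0019]
orientation: [0.001, 0.706, 0.709, 0.001]
wrist_force: [-1.4, 0.1, 5.2]
width: 0.0524
finger_force: 31.2
```

Emit:
{"op": "play_rows", "data": {
  "moves": [
    [[0,0,-0.015,0,0,0,0.05],[0,0,-0.025,0,0,0,0.05],[0,0,-0.03,0,0,0,0.05],[0,0,-0.03,0,0,0,0.05],[0,0,0,0,0,0,0.05],[0,0,0,0,0,0,0.05]]
  ]
}}

```text
time_s: 27.82
eef_pos: [0.4379, 0.0061, 0.1007]
orientation: [-0.0, 0.706, 0.708, -0.0]
wrist_force: [1.2, -0.4, -0.2]
width: 0.052
finger_force: 31.7
```

```bash
python3 shot.py w13; python3 dish.py w13; python3 plan.py .6209 .1068 .1 90 7
```

```text
27.825 [0.4379 0.0061 0.1007] [-0.004  0.02   0.004  0.016  0.003 -0.001 -0.001]
n 13909 centre [0.4386 0.0069] r 0.0303 top 0.1146 slope [-0.006 -0.003] minus TCP [0.0007 0.0009]
t 27.88 at [0.4374 0.0061 0.1001] psi 90.2 w 0.0524 F [-0.2 -0.4 -1. ]
[0.014, 0.026, -0.0, -0.0, 0.0, 0.0]
[0.015, 0.027, -0.0, -0.0, 0.0, 0.0]
[0.014, 0.026, -0.0, -0.0, 0.0, 0.0]
[0.014, 0.026, -0.0, -0.0, 0.0, 0.0]
[0.014, 0.026, -0.0, -0.0, 0.0, 0.0]
[0.015, 0.027, -0.0, -0.0, 0.0, 0.0]
[0.014, 0.026, -0.0, -0.0, 0.0, 0.0]
end [0.621  0.1068 0.0998]
```

Emit:
{"op": "play_rows", "data": {
  "moves": [
    [[0.014,0.026,0,0,0,0,0.05],[0.014,0.026,0,0,0,0,0.05],[0.014,0.026,0,0,0,0,0.05],[0.014,0.026,0,0,0,0,0.05],[0.014,0.026,0,0,0,0,0.05],[0.014,0.026,0,0,0,0,0.05],[0.014,0.026,0,0,0,0,0.05],[0,0,0.015,0,0,0,0.05],[0,0,0,0,0,0,0.05],[0,0,0,0,0,0,0.05]]
  ]
}}

```text
time_s: 29.12
eef_pos: [0.6188, 0.104, 0.085]
orientation: [-0.0, 0.706, 0.708, -0.001]
wrist_force: [-0.5, 0.2, -0.2]
width: 0.0526
finger_force: 31.6
```

```bash
python3 shot.py w14; python3 dish.py w14; python3 plan.py .6205 .1051 .062 90 2
```

```text
29.125 [0.6188 0.104  0.085 ] [ 0.002 -0.014 -0.003 -0.016 -0.    -0.002 -0.001]
n 14221 centre [0.6192 0.105 ] r 0.0303 top 0.0987 slope [-0.003 -0.015] minus TCP [0.0004 0.001 ]
t 29.18 at [0.6193 0.1042 0.0856] psi 90.2 w 0.0524 F [-0.8 -0.5 -0.3]
[0.0005, 0.0006, 0.0118, -0.0, 0.0, 0.0]
[0.0004, 0.0006, 0.0118, -0.0, 0.0, 0.0]
end [0.6205 0.1051 0.062 ]
```

Emit:
{"op": "play_rows", "data": {
  "moves": [
    [[0.001,0.0012,0.012,0,0,0,0.05],[0,0,0.013,0,0,0,0.05],[0,0,0,0,0,0,0.05],[0,0,0,0,0,0,0.05],[0,0,0,0,0,0,0.05]]
  ]
}}

```text
time_s: 29.8
eef_pos: [0.6216, 0.1062, 0.0612]
orientation: [0.0, 0.706, 0.709, 0.0]
wrist_force: [-0.4, -0.3, 0.0]
width: 0.0523
finger_force: 31.6
```

Emit:
{"op": "play_rows", "data": {
  "moves": [
    [[-0.001,-0.001,0.006,0,0,0,0.05],[0,0,0,0,0,0,0.05],[0,0,0.012,0,0,0,0.05],[0,0,0.012,0,0,0,0.05],[0,0,0,0,0,0,0.05],[0,0,0,0,0,0,0.05]]
  ]
}}

```text
time_s: 30.55
eef_pos: [0.6202, 0.1051, 0.0306]
orientation: [-0.0, 0.706, 0.709, -0.0]
wrist_force: [0.3, 0.3, -0.2]
width: 0.0526
finger_force: 31.6
```

Emit:
{"op": "play_rows", "data": {
  "moves": [
    [[0,0,0.006,0,0,0,0.05],[0,0,0.004,0,0,0,0.05],[0,0,0.002,0,0,0,0.05],[0,0,0,0,0,0,0.05],[0,0,0,0,0,0,0.05]]
  ]
}}

```text
time_s: 31.18
eef_pos: [0.6201, 0.105, 0.02]
orientation: [0.0, 0.706, 0.709, -0.0]
wrist_force: [-2.9, -0.6, 5.5]
width: 0.0524
finger_force: 32.1
```

Emit:
{"op": "play_rows", "data": {
  "moves": [
    [[0,0,0.001,0,0,0,0.05],[0,0,0,0,0,0,0.05],[0,0,0,0,0,0,0.055],[0,0,0,0,0,0,0.065],[0,0,0,0,0,0,0.075],[0,0,0,0,0,0,0.075],[0,0,-0.03,0,0,0,0.075],[0,0,-0.04,0,0,0,0.085],[0,0,-0.05,0,0,0,0.085],[0,0,0,0,0,0,0.085]]
  ]
}}

```text
time_s: 32.42
eef_pos: [0.6237, 0.1065, 0.1432]
orientation: [0.003, 0.706, 0.709, 0.005]
wrist_force: [0.1, 1.1, -0.6]
width: 0.085
finger_force: 0.0
```

```bash
python3 shot.py w15; python3 plan.py .5 .28 .24 82 6
python3 - <<'E'
from fit import *; import pickle
s=pickle.load(open("pics/w15.pkl","rb")); W=cloud("wrist",np.load("pics/w15.npy"),s)
P=pts(W,(.621,.106),.032,.012,.045); print(circ(P),np.median(P[:,2]))
A=np.c_[P[:,:2]-P[:,:2].mean(0),np.ones(len(P))]; print(np.linalg.lstsq(A,P[:,2],rcond=None)[0])
E
```

```text
32.425 [0.6237 0.1065 0.1432] [-0.003  0.05   0.024  0.083  0.005 -0.018 -0.005]
t 32.48 at [0.6217 0.1057 0.1402] psi 90.2 w 0.0849 F [ 0.6  0.1 -0.5]
[0.029, -0.02, -0.017, 0.0, -0.0, 0.02]
[0.029, -0.021, -0.016, 0.0, -0.0, 0.02]
[0.028, -0.021, -0.017, 0.0, -0.0, 0.03]
[0.028, -0.022, -0.017, 0.0, -0.0, 0.02]
[0.027, -0.023, -0.017, 0.0, -0.0, 0.03]
[0.027, -0.023, -0.016, 0.0, -0.0, 0.02]
end [0.5002 0.2803 0.2398]
(array([0.62117141, 0.10588311]), 0.03023231402039528) 0.032798041182640236
[-0.0083405  -0.04594629  0.03237483]
```

Emit:
{"op": "play_rows", "data": {
  "moves": [
    [[0.029,-0.02,-0.017,0,0,0.02,0.085],[0.029,-0.021,-0.017,0,0,0.02,0.085],[0.028,-0.021,-0.017,0,0,0.03,0.085],[0.028,-0.022,-0.017,0,0,0.02,0.085],[0.027,-0.023,-0.017,0,0,0.03,0.085],[0.027,-0.023,-0.016,0,0,0.02,0.085],[0,0,0,0,0,0,0.085],[0,0,0,0,0,0,0.085],[0,0,0,0,0,0,0.085]]
  ]
}}

```text
time_s: 33.6
eef_pos: [0.4998, 0.2775, 0.2372]
orientation: [0.0, 0.754, 0.656, -0.001]
wrist_force: [0.6, 0.9, -0.3]
width: 0.0853
finger_force: 0.0
```

```bash
python3 shot.py w16
python3 - <<'E'
from fit import *; import pickle
p=cv2.imread("pics/w15.png"); q=cv2.imread("pics/w16.png")
cv2.imwrite("pics/c.png",np.hstack([cv2.resize(p[200:440,180:460],(400,343)),cv2.resize(q,(400,343))]))
for k in("w15","w16"):
    s=pickle.load(open(f"pics/{k}.pkl","rb")); W=cloud("wrist",np.load(f"pics/{k}.npy"),s)
    P=pts(W,(.621,.106),.022,.012,.045)
    if len(P)<20: continue
    for _ in range(4):
        A=np.c_[P[:,:2]-[.621,.106],np.ones(len(P))]; g=np.linalg.lstsq(A,P[:,2],rcond=None)[0]; e=abs(A@g-P[:,2]); P=P[e<max(.001,2*np.median(e))]
    print(k,len(P),g)
s=pickle.load(open("pics/w16.pkl","rb")); W=cloud("wrist",np.load("pics/w16.npy"),s)
P=pts(W,(.56,.34),.13,.057,.064); print("housing",rect(P))
w=pts(W,(.57,.34),.09,.046,.055)
print("floor",len(w),rect(w),np.median(w[:,2]))
P=pts(W,(.4318,.1727),.09,.016,.028); print("block",rect(P))
E
```

```text
33.6 [0.4998 0.2775 0.2372] [ 0.001 -0.002 -0.004 -0.009 -0.005  0.003 -0.002]
w15 2212 [-0.00189089 -0.0030388   0.03283928]
housing (array([0.5549657 , 0.33934857]), (129.12237548828125, 160.14874267578125), 2.5770058631896973)
floor 12681 (array([0.546354  , 0.33976157]), (110.85527038574219, 124.65045166015625), 2.2432799339294434) 0.052320952954865996
block (array([0.43186813, 0.17289966]), (115.83722686767578, 68.1082534790039), 69.00950622558594)
```

View pics/c.png

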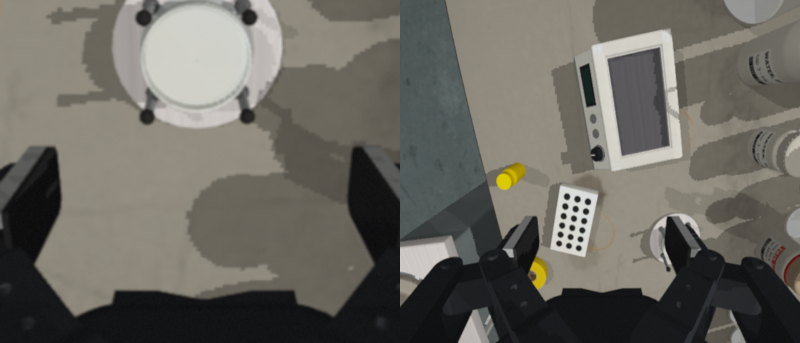

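Left: upper dish level between the posts. Right: bath well floor at about (640,100) in the composite, block (575,220).

```bash
python3 - <<'E'
from fit import *; import pickle
s=pickle.load(open("pics/w16.pkl","rb")); W=cloud("wrist",np.load("pics/w16.npy"),s)
m=((W[...,2]>.0505)&(W[...,2]<.0545)).astype(np.uint8)
m=cv2.morphologyEx(m,cv2.MORPH_OPEN,np.ones((5,5),np.uint8))
n,l,st,_=cv2.connectedComponentsWithStats(m); i=1+st[1:,4].argmax()
P=W[l==i]; print(st[i],rect(P),np.median(P[:,2]))
# rim: high points; inner well edges in the bath frame (yaw 2.5)
a=np.radians(2.5); u=np.array([np.cos(a),np.sin(a)]); v=np.array([-np.sin(a),np.cos(a)])
H=W[(W[...,2]>.0575)&(W[...,2]<.064)&(abs(W[...,0]-.56)<.13)&(abs(W[...,1]-.34)<.13)][:,:2]
c=rect(P)[0]; hx=(H-c)@u; hy=(H-c)@v
sx=hx[abs(hy)<.04]; sy=hy[abs(hx)<.025]
print("c",c,"x gap",sx[sx<0].max(),sx[sx>0].min(),"y gap",sy[sy<0].max(),sy[sy>0].min())
for q in(.3,.36,.38):
    pass
E
python3 plan.py .4318 .1728 .10 69 6
```

```text
[  332    68    98   149 10833] (array([0.56481836, 0.33975363]), (74.23973846435547, 122.77220916748047), 2.636206865310669) 0.05235928277469637
c [0.56481836 0.33975363] x gap -0.03749371108924159 0.03597835320627363 y gap -0.06071041097792827 0.06029787922401805
t 33.65 at [0.4998 0.2778 0.2375] psi 82.0 w 0.085 F [-0.4 -0.4 -0.9]
[-0.019, -0.009, 0.023, -0.0, 0.0, 0.04]
[-0.019, -0.008, 0.023, -0.0, 0.0, 0.04]
[-0.019, -0.007, 0.023, -0.0, 0.0, 0.04]
[-0.02, -0.006, 0.023, -0.0, 0.0, 0.04]
[-0.02, -0.006, 0.023, -0.0, 0.0, 0.03]
[-0.02, -0.005, 0.023, -0.0, 0.0, 0.04]
end [0.432  0.1732 0.0998]
```

Emit:
{"op": "play_rows", "data": {
  "moves": [
    [[-0.019,-0.009,0.018,0,0,0.04,0.085],[-0.019,-0.008,0.023,0,0,0.04,0.085],[-0.019,-0.007,0.023,0,0,0.04,0.085],[-0.02,-0.006,0.023,0,0,0.04,0.085],[-0.02,-0.006,0.023,0,0,0.03,0.085],[-0.02,-0.005,0.023,0,0,0.04,0.085],[0,0,0,0,0,0,0.085],[0,0,0,0,0,0,0.085],[0,0,0,0,0,0,0.085]]
  ]
}}

```text
time_s: 34.78
eef_pos: [0.4334, 0.1766, 0.107]
orientation: [0.0, 0.824, 0.567, 0.002]
wrist_force: [1.3, 0.1, -0.8]
width: 0.0853
finger_force: 0.0
```

```bash
python3 shot.py w17; python3 plan.py .4318 .1728 .045 69 3
python3 - <<'E'
from fit import *; import pickle
s=pickle.load(open("pics/w17.pkl","rb")); W=cloud("wrist",np.load("pics/w17.npy"),s)
P=pts(W,(.4318,.1727),.09,.016,.028); print("block",rect(P))
E
```

```text
34.775 [0.4334 0.1766 0.107 ] [-0.003  0.001 -0.001  0.009  0.003  0.003 -0.001]
t 34.83 at [0.4332 0.1765 0.1068] psi 69.1 w 0.085 F [ 0.9  1.3 -0.6]
[-0.0014, -0.0, 0.0206, 0.0, -0.0, 0.0]
[-0.0013, -0.0001, 0.0206, 0.0, -0.0, 0.0]
[-0.0014, 0.0, 0.0206, 0.0, -0.0, 0.0]
end [0.4318 0.1728 0.045 ]
block (array([0.43193567, 0.17261307]), (115.0632095336914, 68.44153594970703), 68.98329162597656)
```

Emit:
{"op": "play_rows", "data": {
  "moves": [
    [[-0.002,0,0.021,0,0,0,0.085],[-0.002,0,0.021,0,0,0,0.085],[0,0,0.018,0,0,0,0.085],[0,0,0,0,0,0,0.085],[0,0,0,0,0,0,0.085]]
  ]
}}

```text
time_s: 35.45
eef_pos: [0.4314, 0.1722, 0.0467]
orientation: [0.0, 0.824, 0.567, 0.001]
wrist_force: [0.4, -0.4, 0.1]
width: 0.0853
finger_force: 0.0
```

```bash
python3 plan.py .4318 .1728 .005 69 3
```

```text
t 35.45 at [0.4314 0.1722 0.0467] psi 69.1 w 0.0853 F [ 0.4 -0.4  0.1]
[0.0002, 0.0, 0.0139, 0.0, -0.0, 0.0]
[0.0002, 0.0001, 0.0139, 0.0, -0.0, 0.0]
[0.0002, 0.0, 0.0139, 0.0, -0.0, 0.0]
end [0.4318 0.1728 0.005 ]
```

Emit:
{"op": "play_rows", "data": {
  "moves": [
    [[0.001,0,0.015,0,0,0,0.085],[0,0,0.015,0,0,0,0.085],[0,0,0.012,0,0,0,0.085],[0,0,0,0,0,0,0.085],[0,0,0,0,0,0,0.07],[0,0,0,0,0,0,0.06],[0,0,0,0,0,0,0.06],[0,0,0,0,0,0,0.06],[0,0,0,0,0,0,0.06]]
  ],
  "force": 70
}}

```text
time_s: 36.58
eef_pos: [0.4311, 0.1727, 0.0046]
orientation: [0.0, 0.824, 0.567, 0.0]
wrist_force: [-2.2, -1.2, 5.5]
width: 0.0658
finger_force: 78.5
```

Emit:
{"op": "play_rows", "data": {
  "moves": [
    [[0,0,-0.01,0,0,0,0.06],[0,0,-0.02,0,0,0,0.06],[0,0,-0.03,0,0,0,0.06],[0,0,-0.03,0,0,0,0.06],[0,0,-0.03,0,0,0,0.06],[0,0,0,0,0,0,0.06],[0,0,0,0,0,0,0.06]]
  ]
}}

```text
time_s: 37.45
eef_pos: [0.4298, 0.1717, 0.1225]
orientation: [-0.0, 0.824, 0.567, -0.001]
wrist_force: [-0.9, 0.8, -4.7]
width: 0.0658
finger_force: 79.7
```

```bash
python3 shot.py w18; python3 plan.py .5645 .3395 .12 92.6 8
cat > blk.py <<'E'
import sys,pickle
from fit import *
k=sys.argv[1]; s=pickle.load(open(f"pics/{k}.pkl","rb")); W=cloud("wrist",np.load(f"pics/{k}.npy"),s); t=s["eef_pos"]; p=cv2.imread(f"pics/{k}.png")
m=(p.min(2)>110)&(abs(W[...,2]-t[2]-.0165)<.006)&(np.hypot(W[...,0]-t[0],W[...,1]-t[1])<.085)
P=W[m]; A=np.c_[P[:,:2]-P[:,:2].mean(0),np.ones(len(P))]; g=np.linalg.lstsq(A,P[:,2],rcond=None)[0]
Q=rot(s["orientation"]); r=rect(P); print(r,"rel TCP",(r[0]-t[:2]).round(4),"z",(np.median(P[:,2])-t[2]).round(4),"slope",g[:2].round(3),"psi",np.degrees(np.arctan2(Q[1,0],Q[0,0])).round(2))
E
python3 blk.py w18
```

```text
37.45 [0.4298 0.1717 0.1225] [-0.002  0.017  0.004  0.015 -0.001  0.004  0.001]
t 37.5 at [0.4295 0.1716 0.1222] psi 69.0 w 0.066 F [ 0.4 -0.6 -4. ]
[0.026, 0.008, 0.0, -0.0, 0.0, -0.05]
[0.025, 0.01, 0.0, -0.0, 0.0, -0.05]
[0.025, 0.011, 0.001, -0.0, 0.0, -0.05]
[0.024, 0.011, -0.0, -0.0, 0.0, -0.05]
[0.023, 0.014, -0.0, -0.0, 0.0, -0.05]
[0.023, 0.014, 0.0, -0.0, 0.0, -0.05]
[0.022, 0.015, 0.0, -0.0, 0.0, -0.06]
[0.021, 0.017, 0.0, -0.0, 0.0, -0.05]
end [0.5643 0.3394 0.1205]
(array([0.43267313, 0.17707034]), (104.75413513183594, 79.049560546875), 68.24536895751953) rel TCP [0.0029 0.0054] z 0.0165 slope [-0.002 -0.003] psi 69.03
```

View pics/w18.png

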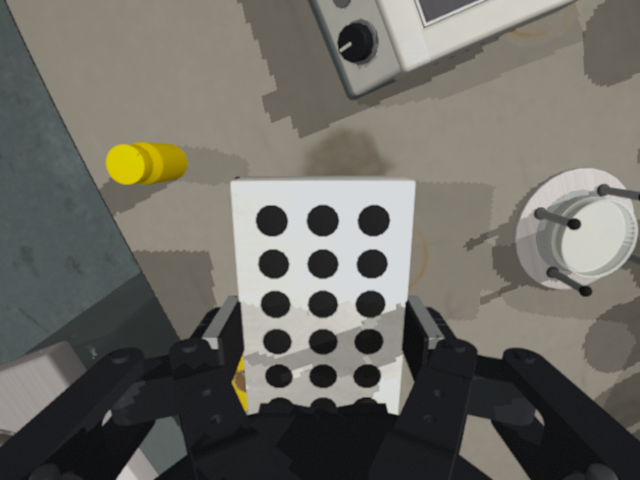

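w18: block held level, front edge along (232–415,182), rear hidden by the gripper. Compute the centre from the front edge.

```bash
cat > blk.py <<'E'
import sys,pickle
from fit import *
k=sys.argv[1]; s=pickle.load(open(f"pics/{k}.pkl","rb")); W=cloud("wrist",np.load(f"pics/{k}.npy"),s); t=s["eef_pos"]; Q=rot(s["orientation"])
L=(W-t)@Q; m=(abs(L[...,2]+.0165)<.004)&(abs(L[...,1])<.045)&(L[...,0]>.02)&(L[...,0]<.075); P=L[m]
rows=P[(P[:,0]<.05)]
ysl=[]; 
for a in np.arange(.022,.054,.004):
    q=P[(P[:,0]>a)&(P[:,0]<a+.004)]; ysl.append((a+.002,np.percentile(q[:,1],.5),np.percentile(q[:,1],99.5)))
ysl=np.array(ysl); mid=np.polyfit(ysl[:,0],ysl[:,1:].mean(1),1)
fx=[np.percentile(P[(abs(P[:,1]-b)<.003),0],99.5) for b in(-.024,-.01,.01,.024)]
print("front",np.round(fx,4),"centre x (tool)",(np.mean(fx)-.058).round(4),"mid y at 0",mid[1].round(4),"width",(ysl[:,2]-ysl[:,1]).mean().round(4),"yaw edges deg",np.degrees(mid[0]).round(2),"yaw front",np.degrees(np.polyfit((-.024,-.01,.01,.024),fx,1)[0]).round(2),"z",np.median(P[:,2]).round(4))
E
python3 blk.py w18
```

```text
front [0.0579 0.0579 0.0579 0.0579] centre x (tool) -0.0001 mid y at 0 0.0011 width 0.0667 yaw edges deg -0.05 yaw front 0.05 z -0.0166
```

Emit:
{"op": "play_rows", "data": {
  "moves": [
    [[0.026,0.008,0,0,0,-0.05,0.06],[0.025,0.01,0,0,0,-0.05,0.06],[0.025,0.011,0,0,0,-0.05,0.06],[0.024,0.011,0,0,0,-0.05,0.06],[0.023,0.014,0,0,0,-0.05,0.06],[0.023,0.014,0,0,0,-0.05,0.06],[0.022,0.015,0,0,0,-0.06,0.06],[0.021,0.017,0,0,0,-0.05,0.06],[0,0,0,0,0,0,0.06],[0,0,0,0,0,0,0.06]]
  ]
}}

```text
time_s: 38.75
eef_pos: [0.5645, 0.339, 0.1216]
orientation: [-0.0, 0.691, 0.722, -0.002]
wrist_force: [0.3, -0.2, -4.3]
width: 0.0658
finger_force: 79.7
```

```bash
python3 shot.py w19; python3 blk.py w19;  python3 plan.py .5645 .3395 .1 92.6 3
python3 - <<'E'
from fit import *; import pickle
s=pickle.load(open("pics/w19.pkl","rb")); W=cloud("wrist",np.load("pics/w19.npy"),s)
P=pts(W,(.565,.34),.14,.057,.063); P=P[P[:,0]<.66]; print("housing",rect(P))
a=np.radians(2.6); R2=np.array([[np.cos(a),np.sin(a)],[-np.sin(a),np.cos(a)]]); q=(P[:,:2]-[.5645,.3395])@R2.T; print("housing extents in bath frame",q.min(0),q.max(0))
E
```

```text
38.75 [0.5645 0.339  0.1216] [ 0.01  -0.02   0.003  0.004  0.002 -0.     0.002]
front [0.0576 0.0575 0.0575 0.0576] centre x (tool) -0.0005 mid y at 0 0.0006 width 0.0667 yaw edges deg 0.02 yaw front -0.02 z -0.0164
t 38.8 at [0.5648 0.3388 0.1222] psi 92.5 w 0.066 F [ 0.4 -0.5 -4.5]
[0.0002, -0.0001, 0.0074, -0.0, 0.0, -0.0]
[0.0003, -0.0, 0.0074, -0.0, 0.0, -0.0]
[0.0002, -0.0001, 0.0074, -0.0, 0.0, -0.0]
end [0.5645 0.3395 0.1   ]
housing (array([0.56326953, 0.34096417]), (113.49118041992188, 158.2474365234375), 3.351418972015381)
housing extents in bath frame [-0.05884771 -0.07832266] [0.05486669 0.08022452]
```

Emit:
{"op": "play_rows", "data": {
  "moves": [
    [[0.001,-0.0005,0.018,0,0,0,0.06],[0,0,0.018,0,0,0,0.06],[0,0,0.012,0,0,0,0.06],[0,0,0.005,0,0,0,0.06],[0,0,0,0,0,0,0.06],[0,0,0,0,0,0,0.06]]
  ]
}}

```text
time_s: 39.55
eef_pos: [0.5656, 0.3417, 0.0716]
orientation: [0.0, 0.691, 0.723, 0.001]
wrist_force: [-0.3, -0.2, -4.0]
width: 0.066
finger_force: 79.7
```

```bash
python3 shot.py w20; python3 blk.py w20;  python3 plan.py .564 .340 .057 92.6 3
```

```text
39.55 [0.5656 0.3417 0.0716] [ 0.003 -0.005 -0.001 -0.003 -0.001  0.002 -0.   ]
front [0.0575 0.0575 0.0575 0.0575] centre x (tool) -0.0005 mid y at 0 0.0006 width 0.0666 yaw edges deg -0.14 yaw front -0.0 z -0.0164
t 39.6 at [0.5657 0.3417 0.0717] psi 92.5 w 0.066 F [-0.1  0.4 -4.2]
[-0.0005, -0.0006, 0.0049, 0.0, -0.0, -0.0]
[-0.0006, -0.0006, 0.0049, 0.0, -0.0, -0.0]
[-0.0005, -0.0006, 0.0049, 0.0, -0.0, -0.0]
end [0.564 0.34  0.057]
```

View pics/w20.png

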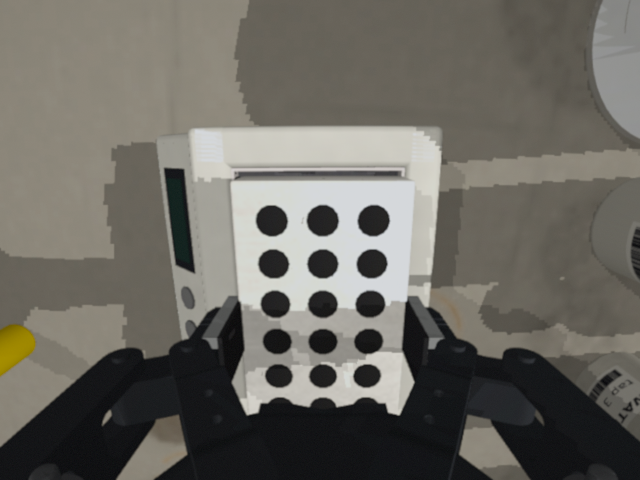

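w20: block over the well; well's rear lip corners (233,168) and (404,168), so about 2 mm toward −x remains, agreeing with the plan.

Emit:
{"op": "play_rows", "data": {
  "moves": [
    [[-0.0017,-0.002,0,0,0,0,0.06],[0,0,0,0,0,0,0.06],[0,0,0.006,0,0,0,0.06],[0,0,0,0,0,0,0.06],[0,0,0,0,0,0,0.06]]
  ]
}}

```text
time_s: 40.22
eef_pos: [0.5631, 0.3394, 0.0645]
orientation: [-0.0, 0.691, 0.723, -0.0]
wrist_force: [0.1, -0.3, -3.5]
width: 0.0657
finger_force: 79.7
```

Emit:
{"op": "play_rows", "data": {
  "moves": [
    [[0,0.0008,0.003,0,0,0,0.06],[0,0,0.003,0,0,0,0.06],[0,0,0,0,0,0,0.06],[0,0,0,0,0,0,0.06]]
  ]
}}

```text
time_s: 40.72
eef_pos: [0.564, 0.3395, 0.0587]
orientation: [0.0, 0.691, 0.723, -0.0]
wrist_force: [-0.5, -0.3, -3.8]
width: 0.0658
finger_force: 79.7
```

Emit:
{"op": "play_rows", "data": {
  "moves": [
    [[0,0,0.0015,0,0,0,0.06],[0,0,0,0,0,0,0.06],[0,0,0.001,0,0,0,0.06],[0,0,0,0,0,0,0.06],[0,0,0,0,0,0,0.06]]
  ]
}}

```text
time_s: 41.35
eef_pos: [0.5641, 0.3395, 0.0568]
orientation: [0.0, 0.691, 0.722, 0.0]
wrist_force: [-1.7, -1.7, 0.7]
width: 0.066
finger_force: 80.2
```

Emit:
{"op": "play_rows", "data": {
  "moves": [
    [[0,0,0.001,0,0,0,0.06],[0,0,0,0,0,0,0.06],[0,0,0,0,0,0,0.066],[0,0,0,0,0,0,0.072],[0,0,0,0,0,0,0.085],[0,0,0,0,0,0,0.085],[0,0,-0.015,0,0,0,0.085],[0,0,-0.04,0,0,0,0.085],[0,0,-0.05,0,0,0,0.085],[0,0,-0.05,0,0,0,0.085]]
  ]
}}

```text
time_s: 42.6
eef_pos: [0.564, 0.3397, 0.2131]
orientation: [0.0, 0.691, 0.723, 0.001]
wrist_force: [1.0, 1.1, -0.1]
width: 0.0852
finger_force: 0.0
```

Emit:
{"op": "play_rows", "data": {
  "moves": [
    [[-0.045,0,0,0,0,0,0.085],[-0.045,0,0,0,0,0,0.085],[-0.045,0,0,0,0,0,0.085],[-0.045,0,0,0,0,0,0.085],[0,0,0,0,0,0,0.085],[0,0,0,0,0,0,0.085],[0,0,0,0,0,0,0.085]]
  ]
}}

```text
time_s: 43.48
eef_pos: [0.5715, 0.1621, 0.2109]
orientation: [-0.0, 0.69, 0.724, 0.001]
wrist_force: [-0.5, 0.2, -0.3]
width: 0.0848
finger_force: 0.0
```

```bash
python3 shot.py w21; python3 - <<'E'
from fit import *; import pickle
s=pickle.load(open("pics/w21.pkl","rb")); W=cloud("wrist",np.load("pics/w21.npy"),s)
P=pts(W,(.5645,.3395),.09,.067,.085); print("block",rect(P),np.median(P[:,2]))
A=np.c_[P[:,:2]-P[:,:2].mean(0),np.ones(len(P))]; print(np.linalg.lstsq(A,P[:,2],rcond=None)[0])
p,d=manip.capture("side"); q,_=manip.capture("scene"); w=cv2.imread("pics/w21.png")
cv2.imwrite("pics/fin.png",np.hstack([cv2.resize(w,(400,300)),q[100:400,130:470].copy(),])[:, :740]); 
W=cloud("side",d)
for c in ((.4931,-.3487),(.502,-.306),(.485,-.391),(.5104,-.2624)):
    P=pts(W,c,.016,.06,.09); print(len(P),P[:,2].max() if len(P) else None)
P=pts(W,(.621,.106),.022,.012,.045); print("dish",np.median(P[:,2]))
E
```

```text
43.475 [0.5715 0.1621 0.2109] [-0.004  0.005  0.003  0.004  0.004  0.001 -0.001]
block (array([0.56638452, 0.30875397]), (68.15076446533203, 54.0242919921875), 2.1311182975769043) 0.07326751550374491
[0.00112524 0.00594934 0.07322898]
149 0.07470924851912863
135 0.07389120819510564
162 0.07370018074056861
123 0.07375920746331066
dish 0.03197318335478938
```

View pics/fin.png

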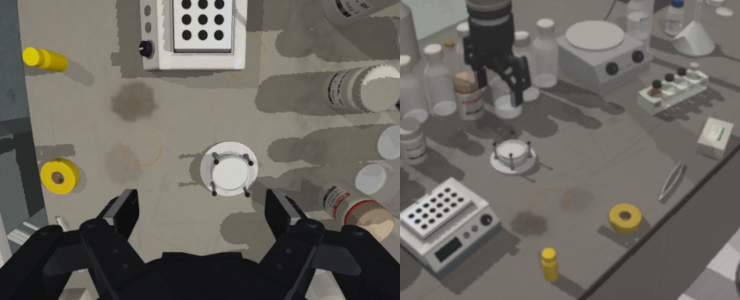

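The final check shows the block flat in the well with its top at 73 mm. The dishes are stacked between the posts, all four vials stand in the rack, and the decoy is untouched. Handing the job in.

```bash
python3 -c "
from plant import manip
print(manip.finish_job())"
```

```text
the job is handed in; nothing more can be done
None
```

The job is handed in at about 44 s of the 112 s allowed: both vials are upright in the rack, both dishes are stacked in the carrier, and the tube block is flat in the dry bath; the racked vials and the yellow look-alike were left in place.

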